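# Rack the roller shafts all one way round

## Task

Switch the roller stand off at its isolator toggle before any shaft touches the stand, then lay the two roller shafts from the bench in the free V rests of the rack, beside the one already there and like it: chamfered end towards the tall end plate. If you cannot see which end of a shaft is chamfered, feel it in the bore of the stand's hollow centre: a chamfered end beds in, a square end stops at the mouth. Leave the third shaft in its slot and the other things on the bench where they are.

Things in the scene. Friction and masses are not known exactly. Their poses are not given: they have to be found in the camera images.
- shaft1: Aluminium roller shaft, 0.3 kg, 160 mm long: a square body 28 mm thick, 84 mm long, and at each end a round journal, 24 mm across, 38 mm long. One end is chamfered all round over its last 9 mm, down to a face 12 mm across, the other end is square. Origin mid-shaft on its axis, x along it towards either end: the pose does not tell which end is chamfered. Starts on the bench, axis 14 mm up, any yaw.
- shaft2: Aluminium roller shaft, 0.3 kg, 160 mm long: a square body 28 mm thick, 84 mm long, and at each end a round journal, 24 mm across, 38 mm long. One end is chamfered all round over its last 9 mm, down to a face 12 mm across, the other end is square. Origin mid-shaft on its axis, x along it towards either end: the pose does not tell which end is chamfered. Starts on the bench, axis 14 mm up, any yaw.
- shaft3: A third shaft, the same as shaft1 and shaft2, already racked as it should be in the middle slot of the rack (chamfered end at the end plate, axis 47 mm up). Origin mid-shaft on its axis, x along it towards either end.
- rack: Wooden rack fixed on the bench, base 190 by 200 mm, 10 mm thick. Origin on the bench midway between its two cross rails, x along the racked shafts. Rails 12 mm thick at x = -58 and +58 mm, each with 90 degree V rests at y = -62, 0, +62 mm (bottom 30 mm, mouth 51 mm up and 42 mm wide). A journal lies in each V: shaft axis 47 mm up, shaft middle at x = 0 with 10 mm end play each way.
- rack_plate (a point): Middle of the inner face of the rack's tall end plate (85 mm high), at x = +95 mm of the rack, 47 mm up.
- stand: Roller stand, a small bench lathe fixed at the back. Origin under its middle, y along the spindle, -x its front. Base 130 mm deep, ways up to 54 mm height. Headstock at y = 100 to 270 mm, 120 mm deep, 185 mm high; belt guard to y = 308 mm, 225 mm high; motor behind. Tailstock from y = -336 (wheel crank) to -189 mm (tip of its point), 176 mm high.
- bore (a point): Centre of the mouth of the hollow centre: a fixed steel nose, 42 mm across, 50 mm out of the headstock, with a level bore 22 mm across, 20 mm deep along the stand's +y, axis 130 mm up. A chamfered shaft end pushed in along +y goes 7 mm deep before its cone beds on the rim; a square end stops at the mouth. 239 mm of free length from the mouth to the tailstock point.
- isolator (a joint): Snap-over isolator toggle on the headstock. 0 = ON, leaning 0.45 rad to the stand's -x; 0.9 rad = OFF, leaning as far to +x. A spring throws it to the nearer end from its centre at 0.45; about 3 N at the tip moves it.
- isolator_tip (a point): Tip of the toggle, 66 mm from its pivot, which lies 200 mm up at x = -12, y = 175 mm of the stand, its axis along the stand's y. Black grip 20 mm across and 26 mm long at the tip, 13 mm round stem below, on a plate whose top is 199 mm up.
- jar1: Bystander, not part of the job: small amber jar, 42 mm across, 52 mm high; origin under its middle.
- jar2: Bystander, not part of the job: small clear jar, 42 mm across, 55 mm high; origin under its middle.
- ink_tin: Bystander, not part of the job: flat ink tin, 76 mm across, 53 mm high; origin under its middle.
- knife: Bystander, not part of the job: ink knife with wooden handle, 170 mm long, lying along its x; origin under its middle.
- spray_can: Bystander, not part of the job: spray can, 62 mm across, 170 mm high; origin under its middle.
- brayer: Bystander, not part of the job: hand ink roller lying down, 125 mm long, 45 mm high, handle to its -x; origin on the bench under its rubber roller.
- tape: Bystander, not part of the job: roll of paper tape lying flat, 68 mm across, 24 mm high; origin under its middle.

How it is judged:
On the way:
1. the isolator toggle is snapped over to OFF (value of joint isolator above 0.75 rad), for 0.2 s.
At the end, for the whole second after the job is handed in: Isolator OFF (over 0.75 rad); all three shafts at rest, each in its own pair of V rests, shaft3 in the middle (axis 47 mm up within 4 mm, in line with the rack within 0.08 rad, within 8 mm of the slot's middle, 12 mm lengthwise), chamfered end towards the tall end plate (value of joint isolator above 0.75 rad and x of shaft1 in the frame of rack between -0.012 and 0.012 m and z of shaft1 in the frame of rack between 0.043 and 0.051 m and (y of shaft1 in the frame of rack between -0.07 and -0.054 m or y of shaft1 in the frame of rack between -0.008 and 0.008 m or y of shaft1 in the frame of rack between 0.054 and 0.07 m) and angle between the x axis of each of shaft1, shaft2, shaft3 and the x axis of rack, either way round below 0.08 rad and x of each of shaft1_chamfered_end, shaft2_chamfered_end, shaft3_chamfered_end in the frame of rack above 0.03 m and linear speed of each of shaft1, shaft2, shaft3 below 0.02 m/s and x of shaft2 in the frame of rack between -0.012 and 0.012 m and z of shaft2 in the frame of rack between 0.043 and 0.051 m and (y of shaft2 in the frame of rack between -0.07 and -0.054 m or y of shaft2 in the frame of rack between -0.008 and 0.008 m or y of shaft2 in the frame of rack between 0.054 and 0.07 m) and x of shaft3 in the frame of rack between -0.012 and 0.012 m and z of shaft3 in the frame of rack between 0.043 and 0.051 m and y of shaft3 in the frame of rack between -0.008 and 0.008 m); the robot touches nothing.
It fails at once if a shaft touches the roller stand while its isolator is not switched off (value of joint isolator below 0.45 rad and contact force between any of shaft1, shaft2, shaft3 and stand above 1 N).
It fails at once if a bystander is knocked over or shoved more than 30 mm (distance of any of jar1, jar2, ink_tin, knife, spray_can, brayer, tape from where it was at the start of the episode above 0.03 m or angle between any of jar1, jar2, ink_tin, knife, spray_can, brayer, tape's own z axis and vertical above 0.5 rad).
It also fails if it takes over 72 s, if anything falls off the work surface, if the arm or the gripper's body presses on something with over 40 N, if the wrist force passes 120 N, or if a joint passes its speed limit or range.

## Robot

A 6-joint arm with a two-finger parallel gripper is mounted at the origin on the work surface. World frame = base frame: x ahead of the robot, y to its left, z up, the work surface at z = 0. Lengths are in m, angles in rad, forces in N, time in s.
With the tool pointing down it reaches from about 0.375 to 0.975 m from the base axis. Payload 3.8 kg.
Tool frame: the origin (TCP) lies at the very end of the fingers, on their centre line; the grasp point (between the pads) lies bot.grasp_offset behind it (bot.grasp_offset is the distance from the TCP to the grasp point, in m); y points along the fingers, x is the direction in which the jaws open and shut, and the axes are right-handed (so a half turn about y gives the same grasp; the last joint's range is limited). The gripper opens to 85 mm and grips with 20 to 120 N. Pads are 22 mm wide; open, the fingers measure 114 mm over their backs; the gripper's body (76 mm by 85 mm) begins 54 mm behind the grasp point. The pads swing forward as they close: fully open they stand 13 mm farther back than shut.
Start: joints at [1.276, 0.264, 1.604, -0, 1.274, -0.037], TCP at [0.172, 0.653, 0.231] pointing down, gripper open.
Joint ranges: [-2.63, 2.63], [-0.94, 2.18], [0.31, 2.57], [-1.31, 4.45], [0, 2.66], [-2.55, 2.55]. Speed limits (rad/s): [2.57, 2.57, 3.14, 3.14, 3.14, 3.14].

## Interface

Orientations are given as a rotation vector (axis times angle).
In Python, from workcell import sensors, read_camera, job, bot gives the robot as it stands.
- The arm moves only by the tool arm_command, never from a script. Its argument "deltas" is a list of rows, each a list of 4 numbers: the shift along the tool's x, y, z in m, then the turn about the tool's y in rad. A call has 1 to 20 rows; each row shifts and turns the commanded pose from where the row before left it, along the tool's axes as they then stand; what a row does not reach is not made up. A row lasts 1/8 s, in which the tool goes at most 62.5 mm and 10.7 degrees, less where a joint would pass 70% of its speed; a pose out of reach is approached as far as the arm can. A call is refused whole if a number of a shift passes 0.0625 or a number of a turn 0.188, either way. A call with a gripper value outside its range is refused whole. "fingers" is the finger opening in m, from 0 to 0.0854, set as the call begins (left out, the last holds). The fingers move at their own pace and stop on an object; "newtons" is the grip in N (left out, the last holds). Time passes only in rows, so rows that do not move let the fingers close. It gives the time, the measured TCP pose, the force and the opening at its end, in the units of the state.
- sensors.read_state(): the state, without advancing time (a new reading comes with each control period).
- read_camera(name): name is "scene" or "top"; returns a dict with "color" (480x640x3 uint8, red, green, blue), "vfov" (degrees; the focal length in pixels is half the picture's height over the tangent of half this angle, whatever the lens; pixels are square), "cx", "cy" (the principal point, pixels), "R" (3x3) and "t" (3): a world point X has camera coordinates R X + t. Camera axes: x right, y down, z forward; pixel columns grow to the right and rows downward; lengths in m; the calibration is good to about 2 mm. A picture is of the moment at which its call begins. There is no depth.
- job.finish_job(): hands the job in, once; it reports no verdict.
The state is a dict: "time": time; "q": joint angles; "joint_vel": joint speeds; "joint_torque": joint torques, N m; "tool_pos": TCP position; "tcp_rot": TCP orientation; "wrist_force": force on the tool from outside, world axes, zero at the start; "torque": the same for the moment, N m; "width": opening from 0.0 (shut) to 1.0 (fully open).
Only numpy, scipy, OpenCV 4.12 (cv2) and the standard library are available. Lean on these libraries where they do the work, as an engineer would, in place of code of your own. Each camera call takes 0.05 s, during which the arm holds its last target.

## Working session

There is one attempt and no reset: what is moved stays moved. The work goes in short steps, Python scripts to look and compute and a tool call to move; the robot and the scene stay as the last step left them, time stands still between calls to the robot, and variables do not carry over. Pictures are saved under pics/ and viewed, and the job is handed in when it is done.

Besides the shell and the picture viewer there is one more tool, called after "Call:" by a JSON object that holds its "op" and its "data", one argument or row to a line. arm_command: Moves the arm, as the interface text tells. Its arguments: {"type":"object","properties":{"deltas":{"type":"array"},"fingers":{"type":"number"},"newtons":{"type":"number"}},"required":["deltas"]}

```bash
ls; mkdir -p pics; python3 - <<'E'
from workcell import sensors, read_camera, job, bot
import cv2, numpy as np
s=sensors.read_state(); print({k:np.round(v,3).tolist() for k,v in s.items()}); print(bot.grasp_offset, [a for a in dir(bot) if a[0]!='_'])
for n in("scene","top"):
    c=read_camera(n); cv2.imwrite(f"pics/{n}0.png",c["color"][:,:,::-1]); print(n,c["vfov"],c["cx"],c["cy"],np.round(c["R"],4).tolist(),c["t"])
E
```

```text
pics
{'time': 0.0, 'q': [1.276, 0.265, 1.605, -0.0, 1.274, -0.037], 'joint_vel': [0.001, -0.001, -0.001, 0.0, -0.001, -0.0], 'joint_torque': [0.001, -51.509, -36.732, -0.0, 0.013, 0.0], 'tool_pos': [0.172, 0.652, 0.23], 'tcp_rot': [-1.322, -1.016, 1.019], 'wrist_force': [-0.663, -0.248, -0.479], 'torque': [0.034, -0.031, -0.027], 'width': 1.0}
0.0187 ['MotionError', 'grasp_offset']
scene 44.78169285670016 323.3256887110599 234.7837688201877 [[0.3187, 0.9478, 0.0113], [0.8011, -0.2629, -0.5377], [-0.5067, 0.1804, -0.843]] [-0.17580484 -0.31353734  1.77458815]
top 50.632515702633185 308.794180801237 239.5761440355416 [[0.02, -0.9998, -0.0027], [-0.989, -0.0194, -0.1467], [0.1466, 0.0056, -0.9892]] [1.06166433e-03 5.38885480e-01 1.33279639e+00]
```

View pics/scene0.png

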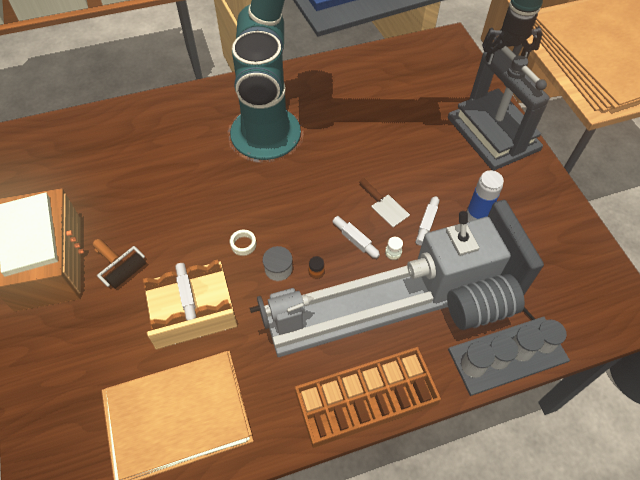

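View pics/top0.png

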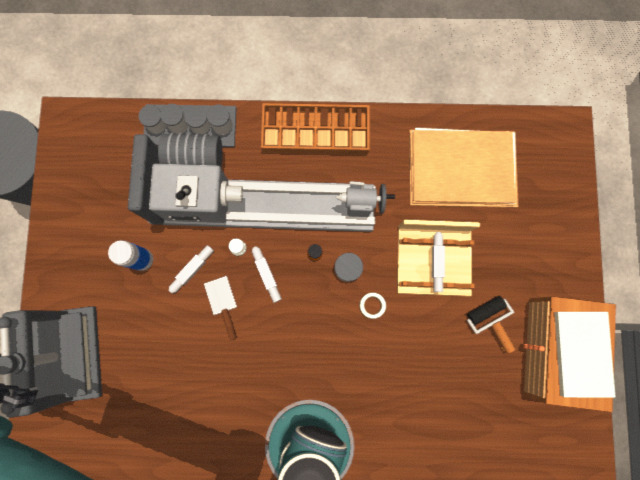

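```bash
cat > h.py <<'E'
from workcell import sensors, read_camera, job, bot
import cv2, numpy as np
from scipy.spatial.transform import Rotation as Ro
def K(c):
    f=240/np.tan(np.radians(c["vfov"]/2)); return np.array([[f,0,c["cx"]],[0,f,c["cy"]],[0,0,1]])
def proj(c,X):
    p=(K(c)@(np.array(c["R"])@np.atleast_2d(X).T+np.array(c["t"]).reshape(3,1))).T
    return p[:,:2]/p[:,2:]
def back(c,uv,z):
    R=np.array(c["R"]);t=np.array(c["t"]).ravel()
    d=R.T@np.linalg.inv(K(c))@np.array([uv[0],uv[1],1.]);o=-R.T@t
    return o+d*(z-o[2])/d[2]
def crop(c,name,u0,v0,u1,v1,s):
    im=cv2.resize(c["color"][v0:v1,u0:u1,::-1],None,fx=s,fy=s,interpolation=cv2.INTER_CUBIC); cv2.imwrite(f"pics/{name}.png",im)
def st():
    s=sensors.read_state(); R=Ro.from_rotvec(s["tcp_rot"]).as_matrix()
    print("t",round(s["time"],2),"p",np.round(s["tool_pos"],4),"x",np.round(R[:,0],3),"y",np.round(R[:,1],3),"z",np.round(R[:,2],3),"q",np.round(s["q"],3),"w",round(s["width"],3),"F",np.round(s["wrist_force"],1)); return s,R
E
python3 - <<'E'
from h import *
st()
c=read_camera("top"); crop(c,"t1",110,130,250,310,4)if 0 else None
crop(c,"t1",100,220,290,350,4); crop(c,"t2",120,120,320,240,4); crop(c,"t3",380,200,500,310,5)
d=read_camera("scene"); crop(d,"s1",320,170,460,270,5); crop(d,"s2",400,190,540,300,5); crop(d,"s3",130,240,260,350,5)
E
```

```text
t 0.1 p [0.1719 0.6521 0.2301] x [ 0.255  0.967 -0.002] y [-0.001 -0.002 -1.   ] z [-0.967  0.255  0.   ] q [ 1.276  0.265  1.605 -0.     1.274 -0.037] w 0.998 F [0.9 0.2 0.5]
```

View pics/t1.png

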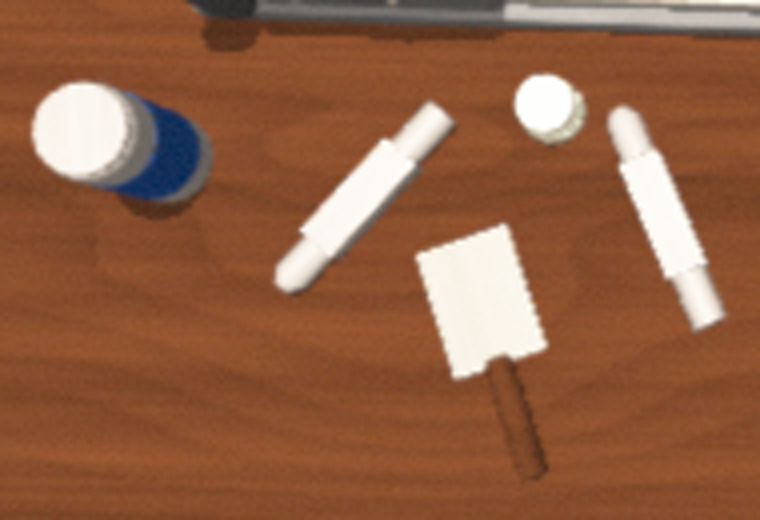

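View pics/s1.png

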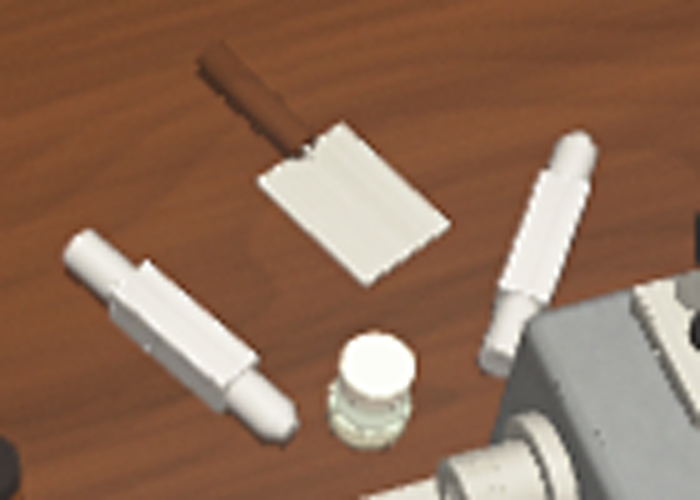

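View pics/t2.png

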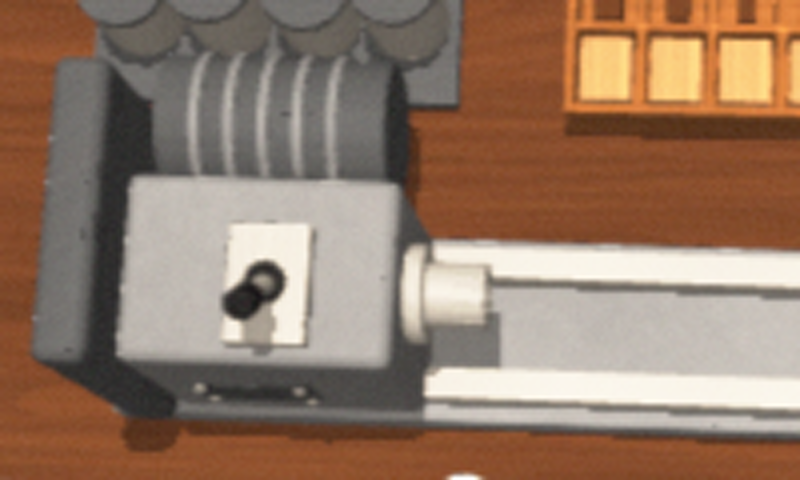

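View pics/t3.png

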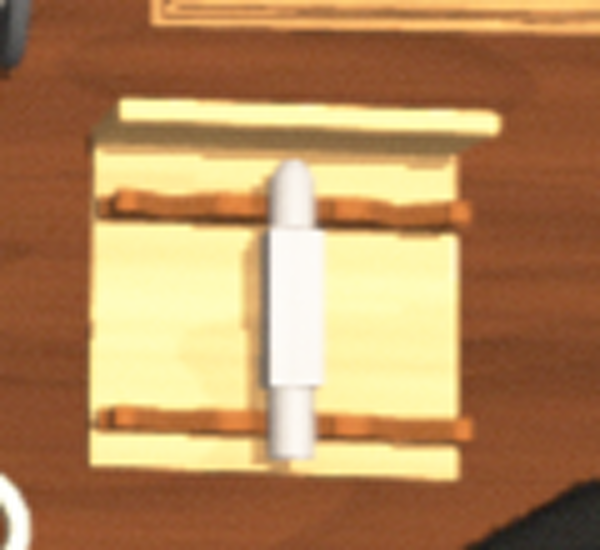

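View pics/s2.png

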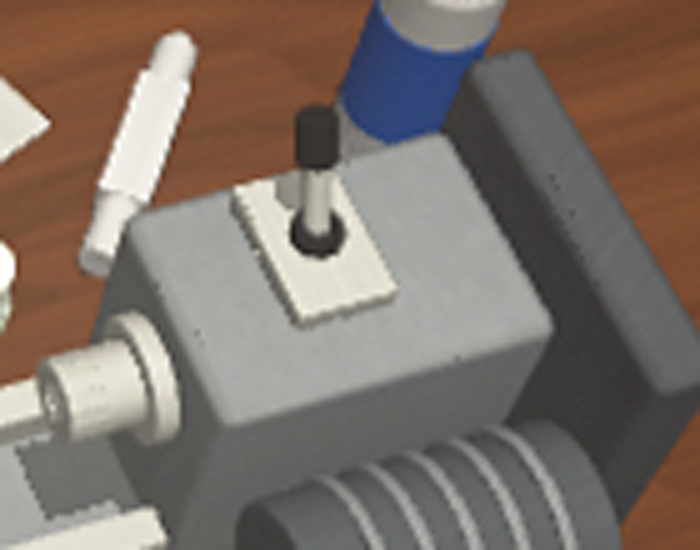

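View pics/s3.png

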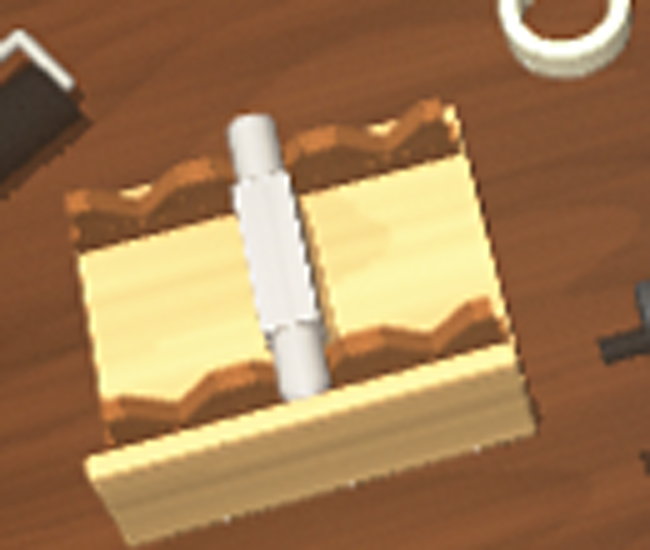

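```bash
cat > fit.py <<'E'
from h import *
from scipy.optimize import least_squares
T=read_camera("top");S=read_camera("scene")
cr={'t1':(T,100,220,4),'t2':(T,120,120,4),'t3':(T,380,200,5),'s1':(S,320,170,5),'s2':(S,400,190,5),'s3':(S,130,240,5)}
def px(k,x,y):
    c,u,v,s=cr[k]; return c,np.array([u+(x+.5)/s-.5,v+(y+.5)/s-.5])
def fit(name,pts,g):
    def W(p,P): c,s=np.cos(p[2]),np.sin(p[2]); return np.array([p[0]+c*P[0]-s*P[1],p[1]+s*P[0]+c*P[1],P[2]])
    def r(p): return np.concatenate([proj(px(*m)[0],W(p,P))[0]-px(*m)[1] for P,m in pts])
    o=least_squares(r,g,loss='soft_l1'); print(name,np.round(o.x,4)); print(np.round(r(o.x).reshape(-1,2),1).tolist()); return o.x
# shafts: x axis towards chamfer
A=[((.080,0,.014),('t1',288,280)),((-.080,0,.014),('t1',438,113)),((-.042,.014,.028),('t1',390,140)),((.042,.014,.028),('t1',301,232)),
   ((.080,0,.014),('s1',577,145)),((-.080,0,.014),('s1',493,357))]
B=[((.080,0,.014),('t1',622,114)),((-.080,0,.014),('t1',708,321)),((-.042,-.014,.028),('t1',708,262)),((.042,.014,.028),('t1',620,168)),((.042,-.014,.028),('t1',658,150)),
   ((.080,0,.014),('s1',285,423)),((-.080,0,.014),('s1',77,248))]
C=[((.080,0,.047),('t3',293,162)),((-.080,0,.047),('t3',291,455)),((-.042,-.014,.061),('t3',322,386)),((.042,.014,.061),('t3',270,229)),((.042,-.014,.061),('t3',325,229)),((-.042,.014,.061),('t3',265,387))]
R=[((-.095,.1,.01),('t3',90,465)),((-.095,-.1,.01),('t3',460,480)),((.095,.1,.01),('t3',95,146)),((.095,-.1,.01),('t3',458,157)),((.095,.1,.085),('t3',120,132)),((.095,-.1,.085),('t3',497,135))]
D=[((-.060,.27,.185),('t2',118,360)),((.06,.27,.185),('t2',134,178)),((.06,.1,.185),('t2',398,184)),((-.06,.1,.185),('t2',388,366)),
 ((-.06,.1,.185),('s2',135,222)),((.06,.1,.185),('s2',228,422)),((.06,.27,.185),('s2',550,328)),((-.012,.175,.200),('s2',318,238)),((-.012,.175,.2),('t2',264,282))]
a=fit('A',A,[.55,.3,2.4]);b=fit('B',B,[.5,.1,.3]);c3=fit('shaft3',C,[.5,-.35,0]);rk=fit('rack',R,[.5,-.35,0]);sd=fit('stand',D,[.7,.1,0])
import sys
def W(p,P): c,s=np.cos(p[2]),np.sin(p[2]); return np.array([p[0]+c*P[0]-s*P[1],p[1]+s*P[0]+c*P[1],P[2]])
tip=W(sd,(-.012-.066*np.sin(.45),.175,.2+.066*np.cos(.45))); print('tip',tip,proj(T,tip),proj(S,tip))
print('bore',W(sd,(0,.05,.13)))
E
python3 fit.py
```

```text
A [0.4588 0.336  2.4355]
[[-2.2, -0.1], [0.6, -2.0], [5.8, 4.3], [6.7, 4.5], [2.2, -1.1], [2.5, 1.5]]
B [0.4461 0.1266 0.4373]
[[-0.5, -1.0], [1.1, 0.8], [-0.1, 0.3], [0.2, -0.4], [0.1, -0.0], [0.7, 0.4], [-0.2, -1.3]]
shaft3 [ 0.4854 -0.3336 -0.0284]
[[-0.3, -0.1], [-0.5, 0.9], [0.1, 0.2], [0.2, -0.5], [-0.2, 0.0], [0.8, -0.5]]
rack [ 0.483  -0.3346 -0.014 ]
[[0.3, 4.7], [0.0, 4.2], [-0.2, -0.4], [-0.5, -0.2], [-0.2, -2.4], [0.7, -0.5]]
stand [ 0.642   0.1349 -0.0068]
[[-1.4, -0.2], [-1.8, -2.2], [0.8, -2.0], [0.7, 0.1], [-3.1, -2.7], [-0.3, 0.2], [3.1, -1.0], [-0.4, -1.1], [0.7, -0.4]]
tip [0.60245769 0.31013756 0.25942951] [[179.30763419 195.63055797]] [[462.90422458 211.60342017]]
bore [0.6423111  0.18486256 0.13      ]
```

```bash
sed -i "s/((-.042,.014,.028),('t1',390,140)),((.042,.014,.028),('t1',301,232))/((-.042,-.014,.028),('t1',390,140)),((.042,-.014,.028),('t1',301,232))/" fit.py
cat > ov.py <<'E'
from fit import *
def draw(c,im,p,segs,off,s,col):
    for P,Q in segs:
        uv=(proj(c,[W(p,P),W(p,Q)])-np.array(off)+.5)*s-.5
        cv2.line(im,tuple(int(round(8*v)) for v in uv[0]),tuple(int(round(8*v)) for v in uv[1]),col,1,cv2.LINE_AA,3)
def rail(x):
    pr=[(-.1,.051)]
    for y in(-.062,0,.062): pr+=[(y-.021,.051),(y,.03),(y+.021,.051)]
    pr+=[(.1,.051)]
    o=[]
    for xx in(x-.006,x+.006): o+=[((xx,a[0],a[1]),(xx,b[0],b[1])) for a,b in zip(pr,pr[1:])]
    return o
rsegs=rail(-.058)+rail(.058)+[((.095,-.1,.085),(.095,.1,.085)),((-.095,-.1,.01),(-.095,.1,.01)),((-.095,.1,.01),(.095,.1,.01)),((-.095,-.1,.01),(.095,-.1,.01))]
def box(x0,x1,y0,y1,z0,z1):
    import itertools
    v=list(itertools.product((x0,x1),(y0,y1),(z0,z1)))
    return [(a,b) for a in v for b in v if a<b and sum(i!=j for i,j in zip(a,b))==1]
ss=box(-.042,.042,-.014,.014,0,.028)+[((-.08,0,.014),(.08,0,.014)),((-.08,-.012,.014),(-.08,.012,.014)),((.08,-.006,.014),(.08,.006,.014))]
if __name__=="__main__":
    for nm,c,(u0,v0,u1,v1),s in(("orT",T,(390,205,490,305),7),("orS",S,(135,245,255,350),6)):
        im=cv2.resize(c["color"][v0:v1,u0:u1,::-1],None,fx=s,fy=s,interpolation=cv2.INTER_CUBIC)
        draw(c,im,(c3[0],c3[1],c3[2]*.5+rk[2]*.5),rsegs,(u0,v0),s,(0,0,255)); cv2.imwrite(f"pics/{nm}.png",im)
    for nm,c,(u0,v0,u1,v1),s in(("oaT",T,(150,220,290,320),5),("oaS",S,(320,180,460,270),5)):
        im=cv2.resize(c["color"][v0:v1,u0:u1,::-1],None,fx=s,fy=s,interpolation=cv2.INTER_CUBIC)
        for p in(a,b): draw(c,im,p,ss,(u0,v0),s,(0,0,255))
        cv2.imwrite(f"pics/{nm}.png",im)
E
python3 ov.py
```

```text
A [0.4538 0.3319 2.4314]
[[-0.9, 1.7], [2.1, -0.1], [-0.2, -0.6], [0.6, -0.6], [0.2, -2.0], [0.2, 0.3]]
B [0.4461 0.1266 0.4373]
[[-0.5, -1.0], [1.1, 0.8], [-0.1, 0.3], [0.2, -0.4], [0.1, -0.0], [0.7, 0.4], [-0.2, -1.3]]
shaft3 [ 0.4854 -0.3336 -0.0284]
[[-0.3, -0.1], [-0.5, 0.9], [0.1, 0.2], [0.2, -0.5], [-0.2, 0.0], [0.8, -0.5]]
rack [ 0.483  -0.3346 -0.014 ]
[[0.3, 4.7], [0.0, 4.2], [-0.2, -0.4], [-0.5, -0.2], [-0.2, -2.4], [0.7, -0.5]]
stand [ 0.642   0.1349 -0.0068]
[[-1.4, -0.2], [-1.8, -2.2], [0.8, -2.0], [0.7, 0.1], [-3.1, -2.7], [-0.3, 0.2], [3.1, -1.0], [-0.4, -1.1], [0.7, -0.4]]
tip [0.60245769 0.31013756 0.25942951] [[179.30763419 195.63055797]] [[462.90422458 211.60342017]]
bore [0.6423111  0.18486256 0.13      ]
```

View pics/orT.png

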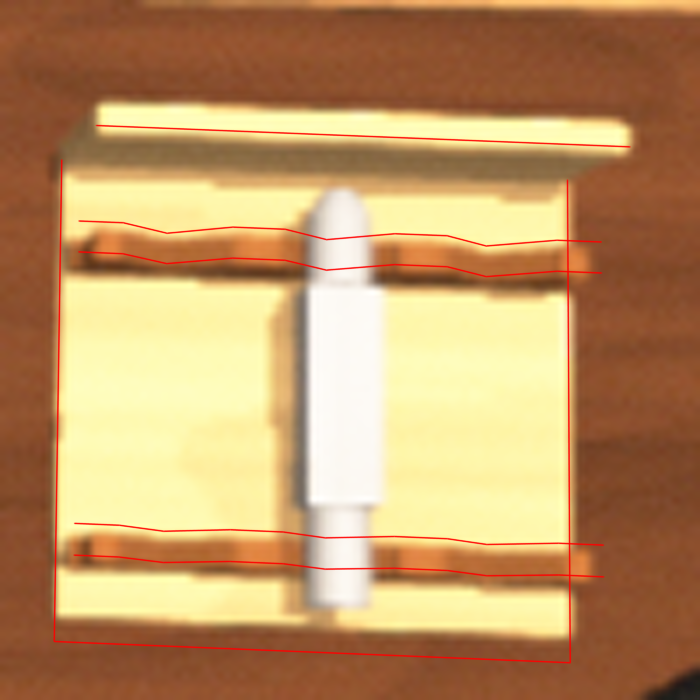

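View pics/orS.png

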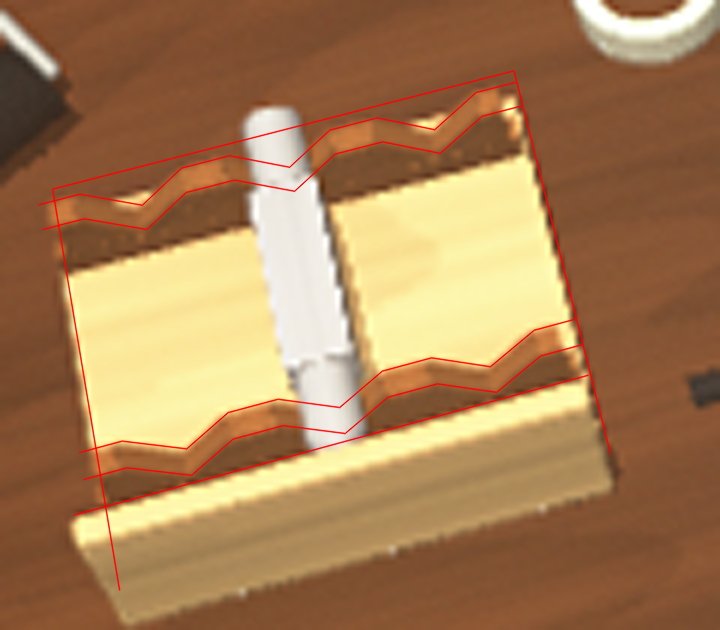

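View pics/oaT.png

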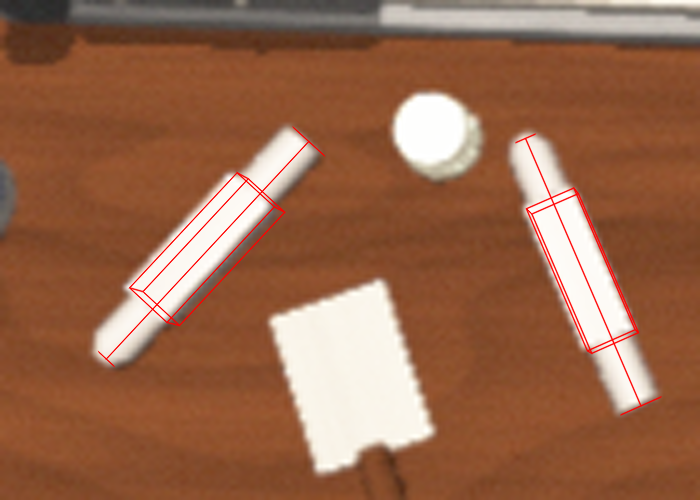

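View pics/oaS.png

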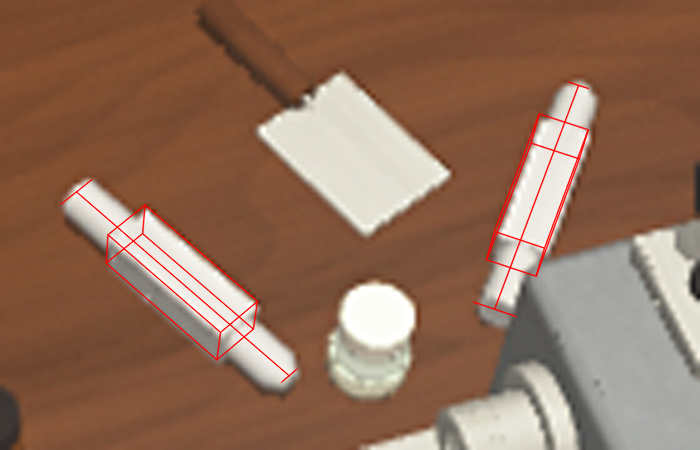

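```bash
sed -i "s/^R=.*/R=[((-.085,.1,.01),('t3',90,465)),((-.085,-.1,.01),('t3',460,480)),((.095,.1,.085),('t3',120,130)),((.095,-.1,.085),('t3',499,141)),((.095,.1,.085),('s3',512,352)),((.095,-.1,.085),('s3',88,464)),((0,0,.061),('t3',296,307))]/" fit.py; python3 fit.py | grep -A1 -E "^(rack|A|shaft3)"
python3 - <<'E'
from h import *
d=read_camera("top"); crop(d,"tt",150,165,215,215,10)
d=read_camera("scene"); crop(d,"tt2",435,195,490,245,10)
E
```

```text
A [0.4538 0.3319 2.4314]
[[-0.9, 1.7], [2.1, -0.1], [-0.2, -0.6], [0.6, -0.6], [0.2, -2.0], [0.2, 0.3]]
--
shaft3 [ 0.4854 -0.3336 -0.0284]
[[-0.3, -0.1], [-0.5, 0.9], [0.1, 0.2], [0.2, -0.5], [-0.2, 0.0], [0.8, -0.5]]
rack [ 0.4851 -0.3344 -0.0186]
[[0.1, 0.1], [-0.3, -0.1], [-0.2, -3.0], [0.3, -2.3], [0.3, -3.1], [-0.6, -2.0], [0.4, 0.0]]
```

View pics/tt.png

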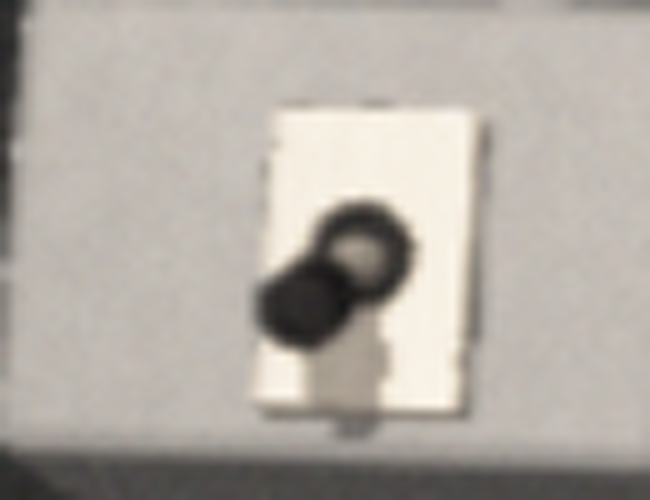

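View pics/tt2.png

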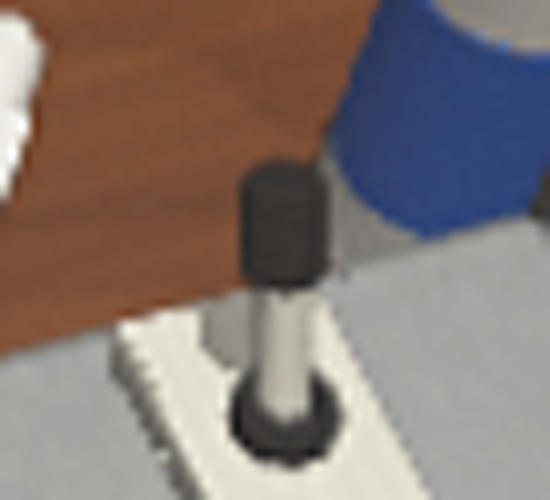

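```bash
python3 - <<'E'
from h import *
T=read_camera("top");S=read_camera("scene")
p=[[.172,.652,.231],[.172,.652,.43]]
print(proj(T,p),proj(S,p)); print('can',back(T,(124,253),.17),'clearjar',back(T,(237,246),.055)); print('press far',back(T,(90,310),.15),back(T,(95,310),.0), back(T,(50,310),.25))
crop(S,"press",440,0,600,180,4)
E
```

```text
[[ 18.67103614 383.8534894 ]
 [-42.61156952 398.36690011]] [[504.0525145   64.24452025]
 [525.97570115   1.1964313 ]]
can [0.47752415 0.46089595 0.17      ] clearjar [0.5153937  0.20302726 0.055     ]
press far [0.3383954  0.54102042 0.15      ] [0.33877443 0.5919154  0.        ] [0.33652922 0.58779255 0.25      ]
```

View pics/press.png

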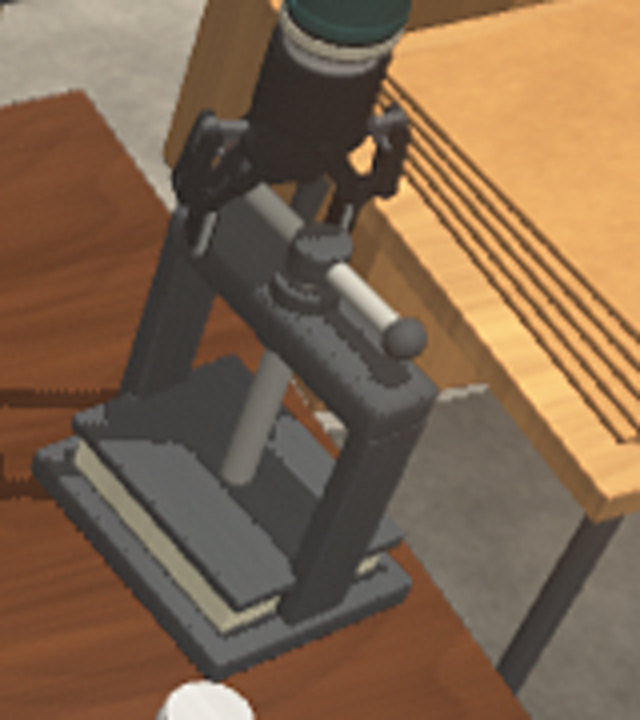

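Call:
{"op": "arm_command", "data": {
  "deltas": [
    [0,-0.06,0,0],
    [0,-0.06,0,0],
    [0,-0.06,0,0],
    [0,0,0,-0.129],
    [0,0,0,-0.129]
  ],
  "fingers": 0
}}

```text
time: 1.32
tool_pos: [0.1722, 0.6531, 0.4133]
tcp_rot: [-1.205, -1.215, 1.21]
wrist_force: [0.0, -0.3, -0.9]
width: 0.005
```

```bash
cat > go.py <<'E'
# usage: go.py x y z jawyaw : prints tool-frame total shift (after turn) and turn
from h import *
import sys
s,R=st(); X=np.array(list(map(float,sys.argv[1:4])))
yaw=np.arctan2(R[1,0],R[0,0]); tg=float(sys.argv[4]) if len(sys.argv)>4 else yaw
d=X-s["tool_pos"]; dy=(tg-yaw+np.pi)%(2*np.pi)-np.pi
print("yaw",round(yaw,4),"turn about tool y",round(-dy,4),"world d",np.round(d,4),"tool shift now",np.round(R.T@d,4))
c,sn=np.cos(dy),np.sin(dy);Rz=np.array([[c,-sn,0],[sn,c,0],[0,0,1]])
print("tool shift after turn",np.round((Rz@R).T@d,4),"len",round(np.linalg.norm(d),3))
E
python3 go.py 0.53 0.31 0.35 1.5708
```

```text
t 1.32 p [0.1722 0.6531 0.4133] x [-0.004  1.     0.003] y [ 0.001  0.003 -1.   ] z [-1.    -0.004 -0.001] q [ 1.276  0.212  1.341 -0.     1.585 -0.299] w 0.005 F [ 0.  -0.3 -0.9]
yaw 1.5753 turn about tool y 0.0045 world d [ 0.3578 -0.3431 -0.0633] tool shift now [-0.3449  0.0626 -0.3562]
tool shift after turn [-0.3433  0.0626 -0.3577] len 0.5
```

Call:
{"op": "arm_command", "data": {
  "deltas": [
    [-0.0343,0,-0.0358,0],
    [-0.0343,0,-0.0358,0],
    [-0.0343,0,-0.0358,0],
    [-0.0343,0,-0.0358,0],
    [-0.0343,0,-0.0358,0],
    [-0.0343,0.01,-0.0358,0],
    [-0.0343,0.01,-0.0358,0],
    [-0.0343,0.01,-0.0358,0],
    [-0.0343,0.015,-0.0358,0],
    [-0.0343,0.018,-0.0358,0],
    [0,0.04,0,0],
    [0,0.04,0,0],
    [0,0.03,0,0],
    [0,0,0,0]
  ]
}}

```text
time: 3.08
tool_pos: [0.5283, 0.3086, 0.2349]
tcp_rot: [-1.207, -1.203, 1.214]
wrist_force: [0.5, -0.5, -0.5]
width: -0.003
```

```bash
python3 go.py 0.645 0.31 0.242 1.5708; python3 - <<'E'
from h import *
d=read_camera("top"); crop(d,"p1",100,120,300,270,4)
d=read_camera("scene"); crop(d,"p2",380,100,540,240,5)
E
```

```text
t 3.08 p [0.5283 0.3086 0.2349] x [-0.     1.    -0.003] y [-0.006 -0.003 -1.   ] z [-1.     0.     0.006] q [ 0.488  0.148  1.736 -0.     1.265 -1.083] w -0.003 F [ 0.5 -0.5 -0.5]
yaw 1.5708 turn about tool y 0.0 world d [0.1167 0.0014 0.0071] tool shift now [ 0.0014 -0.0077 -0.1167]
tool shift after turn [ 0.0014 -0.0077 -0.1167] len 0.117
```

View pics/p2.png

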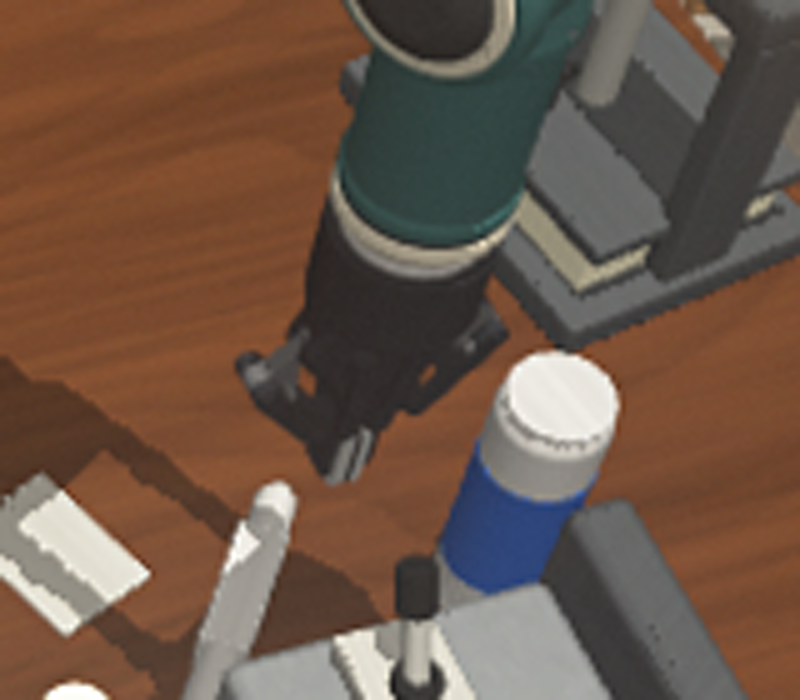

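Call:
{"op": "arm_command", "data": {
  "deltas": [
    [0.001,-0.007,-0.03,0],
    [0,0,-0.02,0],
    [0,0,-0.015,0],
    [0,0,-0.015,0],
    [0,0,-0.015,0],
    [0,0,-0.015,0],
    [0,0,-0.01,0],
    [0,0,0,0]
  ]
}}

```text
time: 4.18
tool_pos: [0.6359, 0.3109, 0.2446]
tcp_rot: [-1.187, -1.184, 1.229]
wrist_force: [-42.4, -2.8, 18.8]
width: -0.003
```

```bash
python3 - <<'E'
from h import *
st()
d=read_camera("scene"); crop(d,"p4",400,120,540,260,5)
E
```

```text
t 4.17 p [0.6359 0.3109 0.2446] x [-0.002  1.    -0.004] y [-0.034 -0.004 -0.999] z [-0.999 -0.001  0.034] q [ 0.415  0.34   1.483  0.01   1.351 -1.16 ] w -0.003 F [-42.4  -2.8  18.8]
```

View pics/p4.png

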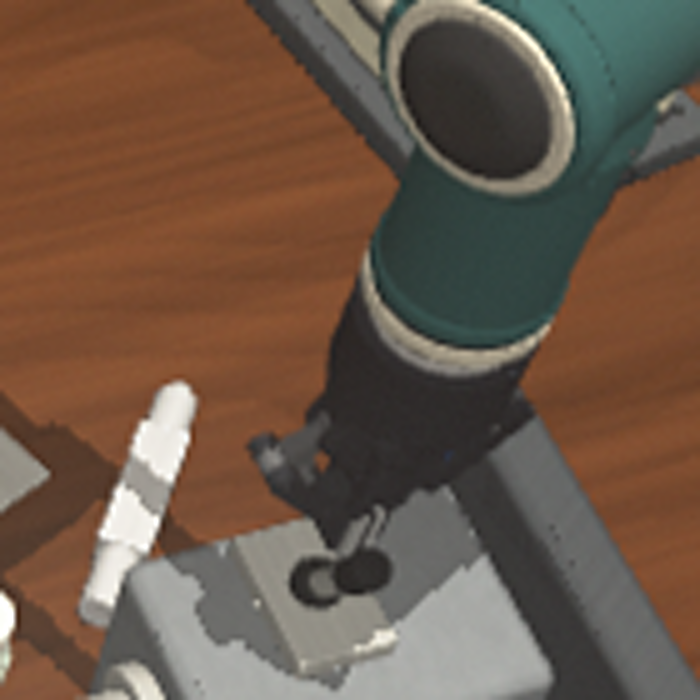

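Call:
{"op": "arm_command", "data": {
  "deltas": [
    [0,0,0.03,0],
    [0,-0.03,0.05,0.1],
    [0,-0.02,0.04,0.1]
  ],
  "fingers": 0.06
}}

```text
time: 4.6
tool_pos: [0.5297, 0.3147, 0.296]
tcp_rot: [-1.299, -1.059, 1.058]
wrist_force: [0.0, 0.7, 0.3]
width: 0.638
```

```bash
python3 - <<'E'
from h import *
st()
d=read_camera("scene"); crop(d,"p5",320,150,540,270,3)
d=read_camera("top"); crop(d,"p6",120,150,300,300,4)
E
python3 go.py 0.454 0.332 0.12 0.8606
```

```text
t 4.6 p [0.5297 0.3147 0.296 ] x [0.202 0.979 0.   ] y [ 0.001  0.    -1.   ] z [-0.979  0.202 -0.001] q [ 0.496  0.12   1.655 -0.     1.366 -0.872] w 0.638 F [0.  0.7 0.3]
t 4.7 p [0.5292 0.316  0.2991] x [0.198 0.98  0.004] y [ 0.004  0.003 -1.   ] z [-0.98   0.198 -0.003] q [ 4.980e-01  1.160e-01  1.654e+00  1.000e-03  1.366e+00 -8.740e-01] w 0.7 F [ 0.5 -0.2  0.4]
yaw 1.3718 turn about tool y 0.5112 world d [-0.0752  0.016  -0.1791] tool shift now [1.000e-04 1.789e-01 7.750e-02]
tool shift after turn [-0.0376  0.1787  0.068 ] len 0.195
```

View pics/p5.png

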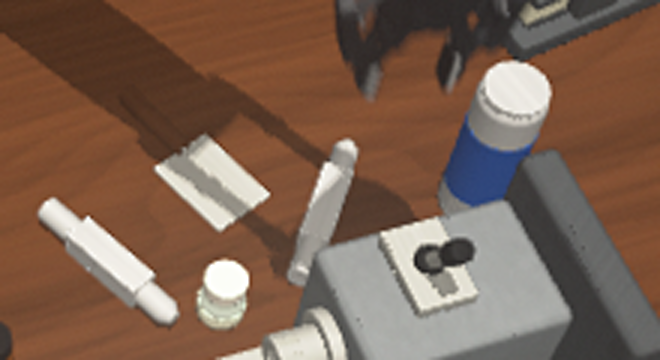

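View pics/p6.png

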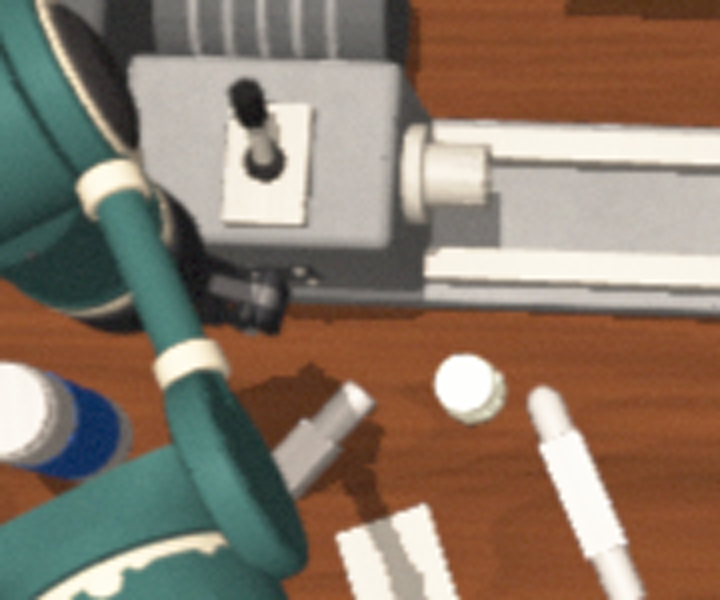

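Call:
{"op": "arm_command", "data": {
  "deltas": [
    [0,0,0.02,0.17],
    [0,0,0.02,0.17],
    [0,0,0.02,0.171],
    [-0.02,0.04,0.01,0],
    [-0.015,0.05,0,0],
    [0,0.05,0,0],
    [0,0,0,0]
  ]
}}

```text
time: 5.58
tool_pos: [0.4419, 0.3138, 0.1501]
tcp_rot: [-1.466, -0.664, 0.68]
wrist_force: [-0.5, -0.0, -0.1]
width: 0.701
```

```bash
python3 go.py 0.454 0.332 0.003 0.8606
```

```text
t 5.58 p [0.4419 0.3138 0.1501] x [ 0.652  0.758 -0.01 ] y [-0.008 -0.006 -1.   ] z [-0.758  0.652  0.003] q [ 0.572  0.086  1.967 -0.     1.098 -0.288] w 0.701 F [-0.5 -0.  -0.1]
yaw 0.8604 turn about tool y -0.0002 world d [ 0.0121  0.0182 -0.1471] tool shift now [0.0232 0.1469 0.0023]
tool shift after turn [0.0232 0.1469 0.0023] len 0.149
```

Call:
{"op": "arm_command", "data": {
  "deltas": [
    [0.023,0.03,0.002,0],
    [0,0.04,0,0],
    [0,0.03,0,0],
    [0,0.02,0,0],
    [0,0,0,0]
  ]
}}

```text
time: 6.2
tool_pos: [0.459, 0.3352, 0.0355]
tcp_rot: [-1.465, -0.671, 0.672]
wrist_force: [-0.2, 0.5, 0.4]
width: 0.704
```

```bash
python3 - <<'E'
from h import *
d=read_camera("scene"); crop(d,"p7",340,130,500,260,5)
E
python3 go.py 0.454 0.332 0.003 0.8606
```

```text
t 6.25 p [0.4597 0.3357 0.0365] x [0.652 0.758 0.001] y [ 0.001  0.001 -1.   ] z [-0.758  0.652 -0.001] q [ 0.587  0.262  2.    -0.     0.878 -0.273] w 0.704 F [0.1 1.2 0.3]
yaw 0.8601 turn about tool y -0.0005 world d [-0.0057 -0.0037 -0.0335] tool shift now [-0.0066  0.0335  0.0019]
tool shift after turn [-0.0066  0.0335  0.0019] len 0.034
```

View pics/p7.png

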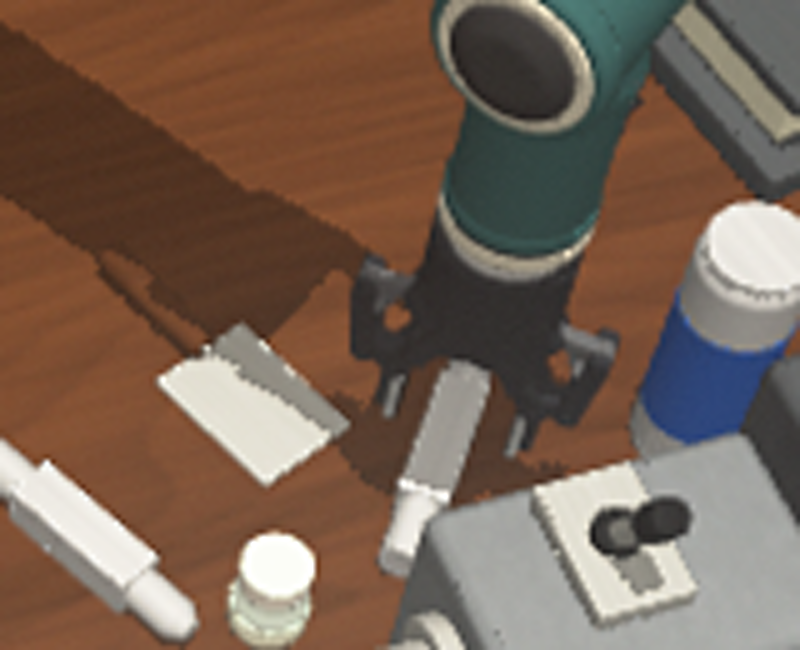

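Call:
{"op": "arm_command", "data": {
  "deltas": [
    [-0.006,0.015,0.002,0],
    [0,0.017,0,0],
    [0,0,0,0],
    [0,0,0,0]
  ]
}}

```text
time: 6.75
tool_pos: [0.4525, 0.3317, 0.0031]
tcp_rot: [-1.464, -0.671, 0.672]
wrist_force: [-0.7, -0.7, 0.2]
width: 0.705
```

```bash
python3 - <<'E'
from h import *
d=read_camera("scene"); crop(d,"p8",340,130,500,260,5)
E
python3 go.py 0.454 0.332 0.003 0.8606
```

```text
t 6.8 p [0.4529 0.3319 0.0035] x [0.652 0.758 0.   ] y [ 0.  0. -1.] z [-0.758  0.652 -0.   ] q [ 0.588  0.298  2.03  -0.     0.813 -0.272] w 0.702 F [-0.4  0.2 -0.6]
yaw 0.8601 turn about tool y -0.0005 world d [ 0.0011  0.0001 -0.0005] tool shift now [ 0.0008  0.0005 -0.0008]
tool shift after turn [ 0.0008  0.0005 -0.0008] len 0.001
```

View pics/p8.png

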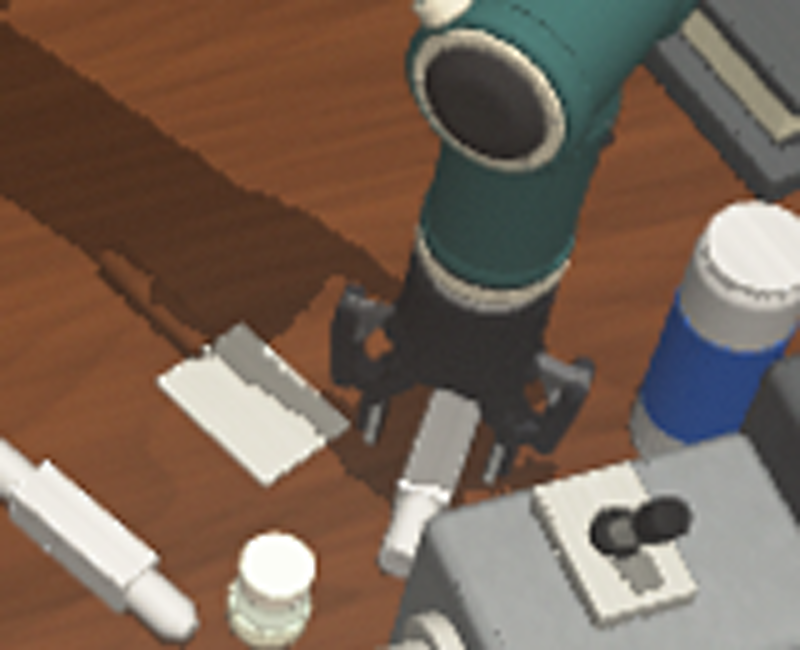

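Call:
{"op": "arm_command", "data": {
  "deltas": [
    [0,0,0,0],
    [0,0,0,0],
    [0,0,0,0],
    [0,0,0,0],
    [0,0,0,0]
  ],
  "fingers": 0.02,
  "newtons": 60
}}

```text
time: 7.42
tool_pos: [0.4538, 0.3326, 0.0044]
tcp_rot: [-1.464, -0.674, 0.669]
wrist_force: [0.2, 1.1, 5.4]
width: 0.315
```

Call:
{"op": "arm_command", "data": {
  "deltas": [
    [0,-0.02,0,0],
    [0,-0.04,0,0],
    [0,-0.05,0,0],
    [0,-0.05,0,0]
  ]
}}

```text
time: 7.92
tool_pos: [0.4507, 0.3303, 0.1624]
tcp_rot: [-1.465, -0.668, 0.676]
wrist_force: [0.1, -1.2, -3.3]
width: 0.315
```

```bash
python3 - <<'E'
from h import *
d=read_camera("scene"); crop(d,"p9",340,80,500,240,5)
E
python3 go.py 0.485 -0.272 0.16 -1.59
```

```text
t 7.97 p [0.4547 0.3331 0.1709] x [0.652 0.758 0.007] y [ 0.006  0.004 -1.   ] z [-0.758  0.652 -0.002] q [ 0.588  0.096  1.916 -0.     1.123 -0.272] w 0.316 F [0.8 1.5 1.9]
yaw 0.8601 turn about tool y 2.4501 world d [ 0.0303 -0.6051 -0.0109] tool shift now [-0.4389  0.0087 -0.4177]
tool shift after turn [0.6043 0.0149 0.0419] len 0.606
```

View pics/p9.png

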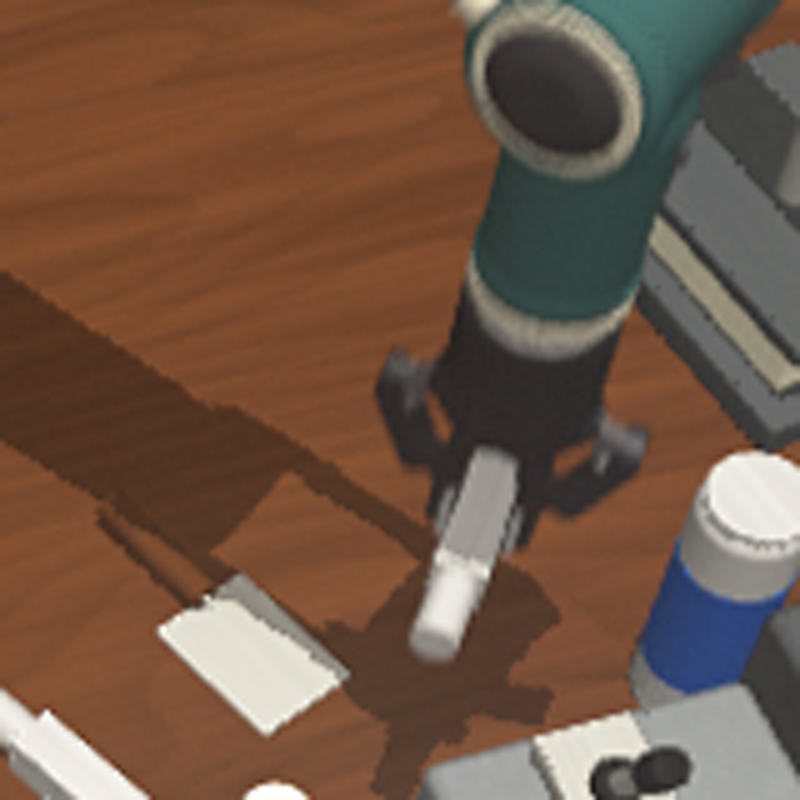

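Call:
{"op": "arm_command", "data": {
  "deltas": [
    [0,0,0,0.175],
    [0,0,0,0.175],
    [0,0,0,0.175],
    [0,0,0,0.175],
    [0,0,0,0.175],
    [0,0,0,0.175],
    [0,0,0,0.175],
    [0,0,0,0.175],
    [0,0,0,0.175],
    [0,0,0,0.175],
    [0,0,0,0.175],
    [0,0,0,0.175],
    [0,0,0,0.175],
    [0,0,0,0.175],
    [0,0,0,0]
  ]
}}

```text
time: 9.85
tool_pos: [0.4512, 0.3307, 0.1613]
tcp_rot: [-1.205, 1.223, -1.222]
wrist_force: [0.5, -0.8, -3.2]
width: 0.313
```

```bash
python3 go.py 0.485 -0.272 0.16 -1.59
```

```text
t 9.85 p [0.4512 0.3307 0.1613] x [-0.017 -1.     0.002] y [-0.003 -0.002 -1.   ] z [ 1.    -0.017 -0.003] q [ 0.588  0.104  1.925 -0.     1.116  2.176] w 0.313 F [ 0.5 -0.8 -3.2]
yaw -1.5881 turn about tool y 0.0019 world d [ 0.0338 -0.6027 -0.0013] tool shift now [0.602  0.0026 0.0442]
tool shift after turn [0.602  0.0026 0.0453] len 0.604
```

Call:
{"op": "arm_command", "data": {
  "deltas": [
    [0.05,0,0,0],
    [0.05,0,0,0],
    [0.05,0,0,0],
    [0.05,0,0,0],
    [0.05,0,0.005,0],
    [0.05,0,0.005,0],
    [0.05,0,0.005,0],
    [0.05,0,0.005,0],
    [0.05,0,0.005,0],
    [0.05,0,0.005,0],
    [0.05,0,0.005,0],
    [0.05,0,0.005,0],
    [0.002,0,0.004,0],
    [0,0,0,0],
    [0,0,0,0]
  ]
}}

```text
time: 11.72
tool_pos: [0.4844, -0.2695, 0.1626]
tcp_rot: [-1.201, 1.223, -1.22]
wrist_force: [-0.1, -0.3, -4.1]
width: 0.315
```

```bash
python3 go.py 0.485 -0.272 0.036 -1.59; python3 - <<'E'
from h import *
d=read_camera("scene"); crop(d,"q1",110,190,270,350,5)
d=read_camera("top"); crop(d,"q2",360,180,510,320,5)
E
```

```text
t 11.72 p [ 0.4844 -0.2695  0.1626] x [-0.017 -1.    -0.001] y [-0.001  0.001 -1.   ] z [ 1.    -0.017 -0.001] q [-0.553  0.092  1.936  0.     1.115  1.035] w 0.315 F [-0.1 -0.3 -4.1]
yaw -1.5879 turn about tool y 0.0021 world d [ 0.0006 -0.0025 -0.1266] tool shift now [0.0026 0.1266 0.0008]
tool shift after turn [0.0026 0.1266 0.0008] len 0.127
```

View pics/q1.png

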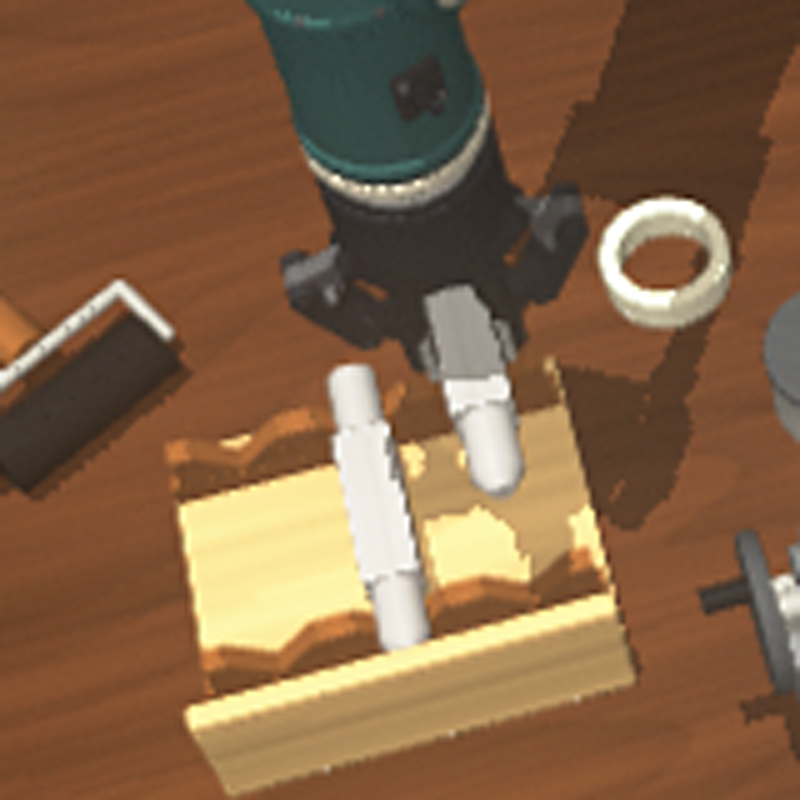

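View pics/q2.png

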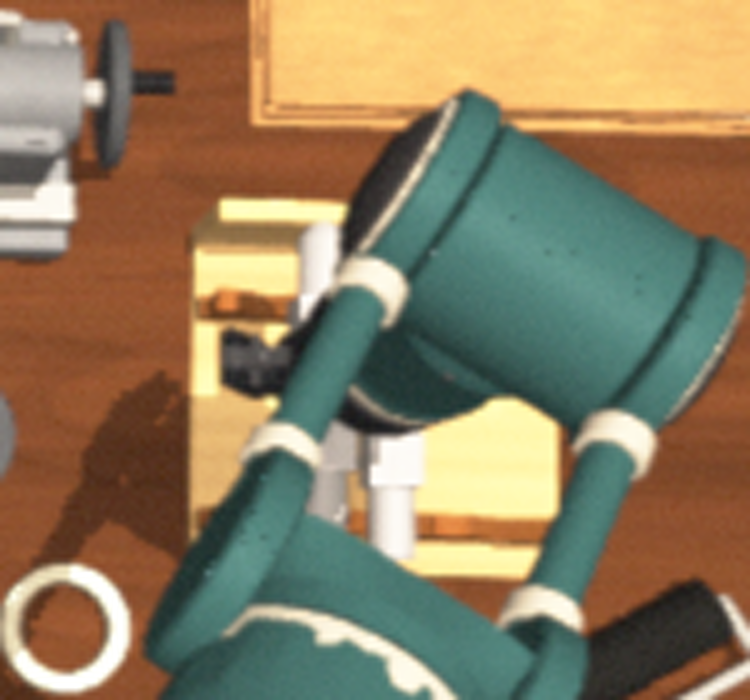

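```bash
python3 - <<'E'
from h import *
T=read_camera("top");S=read_camera("scene")
for dx in(-.08,-.042,.042,.08):
    P=[.4844+dx,-.2695-.017*dx,.173+(.014 if abs(dx)<.05 else 0)]
    print(dx,(proj(S,P)-[110,190])*5,(proj(T,P)-[360,180])*5)
E
```

```text
-0.08 [[433.1782741  198.26348617]] [[319.73094782 544.93110397]]
-0.042 [[443.7417118  247.68066378]] [[326.53456939 463.6322894 ]]
0.042 [[480.12655803 399.89823782]] [[327.11992349 289.77673175]]
0.08 [[502.22226908 486.78267041]] [[320.95682202 217.41738091]]
```

Call:
{"op": "arm_command", "data": {
  "deltas": [
    [0.0025,0.03,0,0],
    [0,0.04,0,0],
    [0,0.03,0,0],
    [0,0.01,0,0],
    [0,0,0,0],
    [0,0,0,0]
  ]
}}

```text
time: 12.68
tool_pos: [0.4864, -0.2742, 0.055]
tcp_rot: [-1.199, 1.22, -1.226]
wrist_force: [1.3, -0.3, -2.4]
width: 0.312
```

```bash
python3 go.py 0.485 -0.272 0.0365 -1.59; python3 - <<'E'
from h import *
d=read_camera("scene"); crop(d,"q3",130,230,270,350,5)
E
```

```text
t 12.68 p [ 0.4864 -0.2742  0.055 ] x [-0.019 -1.     0.002] y [ 0.003 -0.002 -1.   ] z [ 1.    -0.019  0.003] q [-0.558  0.218  2.014 -0.     0.906  1.032] w 0.312 F [ 1.3 -0.3 -2.4]
yaw -1.5897 turn about tool y 0.0003 world d [-0.0014  0.0022 -0.0185] tool shift now [-0.0022  0.0185 -0.0014]
tool shift after turn [-0.0022  0.0185 -0.0014] len 0.019
```

View pics/q3.png

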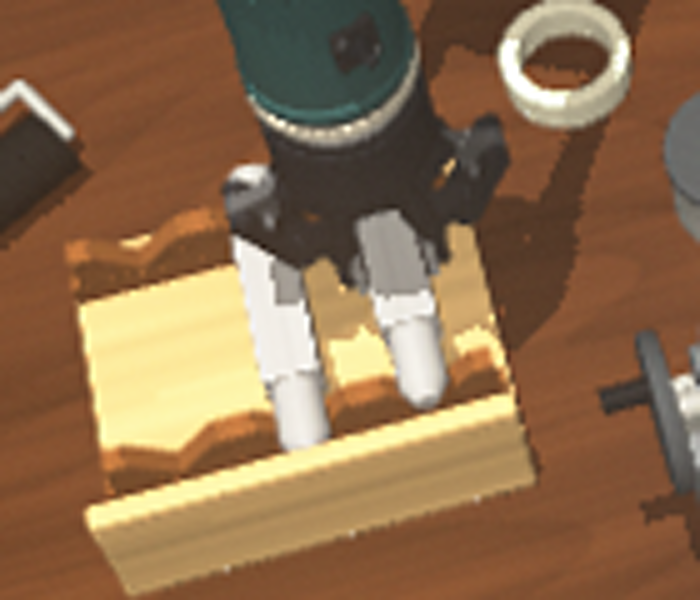

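Call:
{"op": "arm_command", "data": {
  "deltas": [
    [-0.002,0.006,0,0],
    [0,0.005,0,0],
    [0,0.004,0,0],
    [0,0.002,0,0],
    [0,0,0,0],
    [0,0,0,0]
  ]
}}

```text
time: 13.48
tool_pos: [0.4854, -0.2724, 0.0373]
tcp_rot: [-1.201, 1.222, -1.225]
wrist_force: [-4.0, -2.1, 4.6]
width: 0.312
```

```bash
python3 go.py 0.485 -0.272 0.0365 -1.59; python3 - <<'E'
from h import *
d=read_camera("scene"); crop(d,"q4",130,230,270,350,5)
E
```

```text
t 13.47 p [ 0.4854 -0.2724  0.0373] x [-0.019 -1.     0.001] y [ 0.001 -0.001 -1.   ] z [ 1.    -0.019  0.001] q [-5.560e-01  2.400e-01  2.026e+00 -1.000e-03  8.730e-01  1.035e+00] w 0.312 F [-4.  -2.1  4.6]
yaw -1.5898 turn about tool y 0.0002 world d [-0.0004  0.0004 -0.0008] tool shift now [-0.0004  0.0008 -0.0004]
tool shift after turn [-0.0004  0.0008 -0.0004] len 0.001
```

View pics/q4.png

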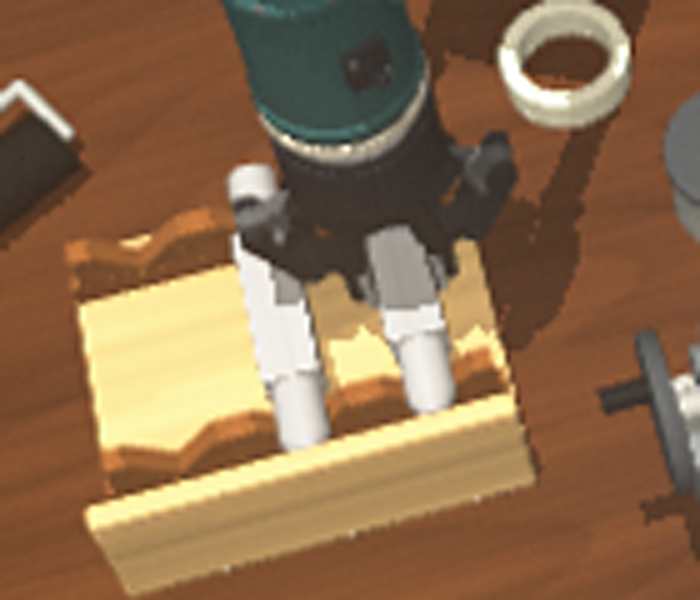

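Call:
{"op": "arm_command", "data": {
  "deltas": [
    [0,0.001,0,0],
    [0,0,0,0],
    [0,0,0,0]
  ],
  "fingers": 0.044
}}

```text
time: 13.9
tool_pos: [0.485, -0.2712, 0.035]
tcp_rot: [-1.2, 1.224, -1.223]
wrist_force: [-0.1, -0.1, 0.2]
width: 0.516
```

Call:
{"op": "arm_command", "data": {
  "deltas": [
    [0,-0.02,0,0],
    [0,-0.04,0,0],
    [0,-0.05,0,0],
    [-0.05,-0.03,-0.01,0],
    [-0.06,0,-0.01,0],
    [-0.06,0,0,0],
    [-0.06,0,0,0]
  ]
}}

```text
time: 14.78
tool_pos: [0.4692, -0.0394, 0.1756]
tcp_rot: [-1.199, 1.223, -1.224]
wrist_force: [1.1, -0.2, -0.1]
width: 0.514
```

```bash
python3 - <<'E'
from h import *
d=read_camera("scene"); crop(d,"q5",130,230,270,350,5)
d=read_camera("top"); crop(d,"q6",380,200,500,310,6)
E
python3 go.py 0.446 0.127 0.11 -1.134
```

```text
t 14.88 p [ 0.4689 -0.0361  0.1752] x [-0.013 -1.    -0.002] y [ 0.     0.002 -1.   ] z [ 1.    -0.013 -0.   ] q [-0.131 -0.085  2.089  0.003  1.138  1.451] w 0.513 F [ 1.  -0.5 -1. ]
yaw -1.5839 turn about tool y -0.4499 world d [-0.0229  0.1631 -0.0652] tool shift now [-0.1626  0.0656 -0.025 ]
tool shift after turn [-0.1573  0.0656  0.0482] len 0.177
```

View pics/q5.png

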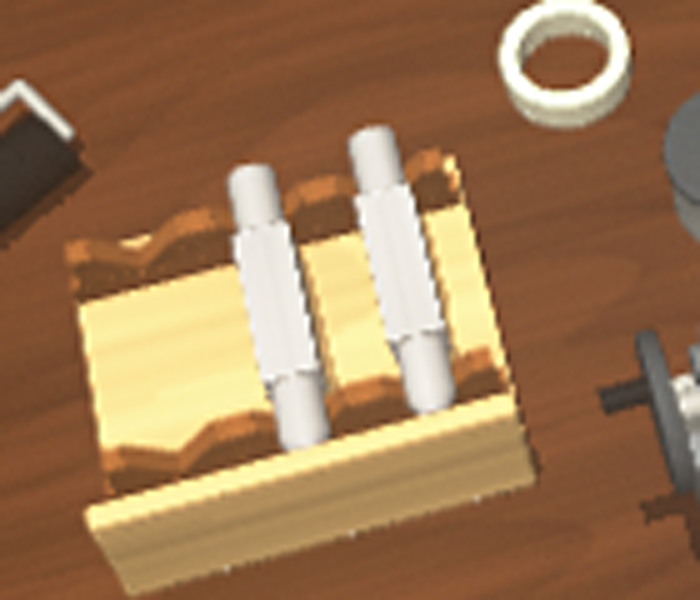

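View pics/q6.png

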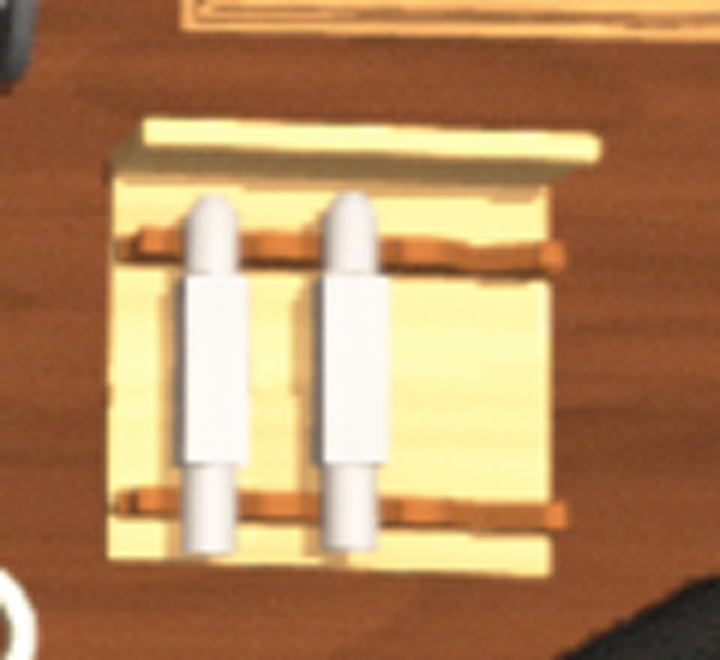

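```bash
python3 - <<'E'
from h import *
T=read_camera("top")
for p in((226.5,276.5),(236,306)): print(back(T,p,.004))
E
```

```text
[0.43706144 0.23599674 0.004     ]
[0.35723902 0.20658375 0.004     ]
```

Call:
{"op": "arm_command", "data": {
  "deltas": [
    [-0.02,0,0,-0.15],
    [-0.02,0,0,-0.15],
    [-0.02,0,0,-0.15],
    [-0.04,0.02,0.015,0],
    [-0.04,0.02,0.015,0],
    [-0.02,0.02,0.01,0],
    [0,0,0,0],
    [0,0,0,0]
  ],
  "fingers": 0.05
}}

```text
time: 15.92
tool_pos: [0.4569, 0.1244, 0.1156]
tcp_rot: [-1.383, 0.886, -0.887]
wrist_force: [-0.2, -0.2, 0.3]
width: 0.583
```

```bash
python3 go.py 0.446 0.1266 0.003 -1.134
```

```text
t 15.93 p [0.4569 0.1244 0.1156] x [ 0.417 -0.909  0.001] y [ 0.    -0.001 -1.   ] z [0.909 0.417 0.   ] q [ 2.140e-01 -1.400e-02  2.142e+00 -1.000e-03  1.014e+00  1.355e+00] w 0.583 F [-0.2 -0.2  0.3]
yaw -1.1407 turn about tool y -0.0067 world d [-0.0109  0.0022 -0.1126] tool shift now [-0.0066  0.1126 -0.0089]
tool shift after turn [-0.0067  0.1126 -0.0089] len 0.113
```

Call:
{"op": "arm_command", "data": {
  "deltas": [
    [-0.006,0.025,-0.009,-0.007],
    [0,0.03,0,0],
    [0,0.03,0,0],
    [0,0,0,0],
    [0,0,0,0]
  ]
}}

```text
time: 16.55
tool_pos: [0.447, 0.1267, 0.0317]
tcp_rot: [-1.383, 0.88, -0.883]
wrist_force: [-0.5, -0.8, 1.0]
width: 0.587
```

```bash
python3 go.py 0.446 0.1266 0.003 -1.134; python3 - <<'E'
from h import *
d=read_camera("scene"); crop(d,"r1",300,130,440,270,5)
E
```

```text
t 16.55 p [0.447  0.1267 0.0317] x [ 0.423 -0.906  0.001] y [ 0.002  0.    -1.   ] z [0.906 0.423 0.002] q [ 0.223  0.089  2.22  -0.     0.83   1.357] w 0.587 F [-0.5 -0.8  1. ]
yaw -1.1342 turn about tool y -0.0002 world d [-0.001  -0.0001 -0.0287] tool shift now [-0.0004  0.0287 -0.001 ]
tool shift after turn [-0.0004  0.0287 -0.001 ] len 0.029
```

View pics/r1.png

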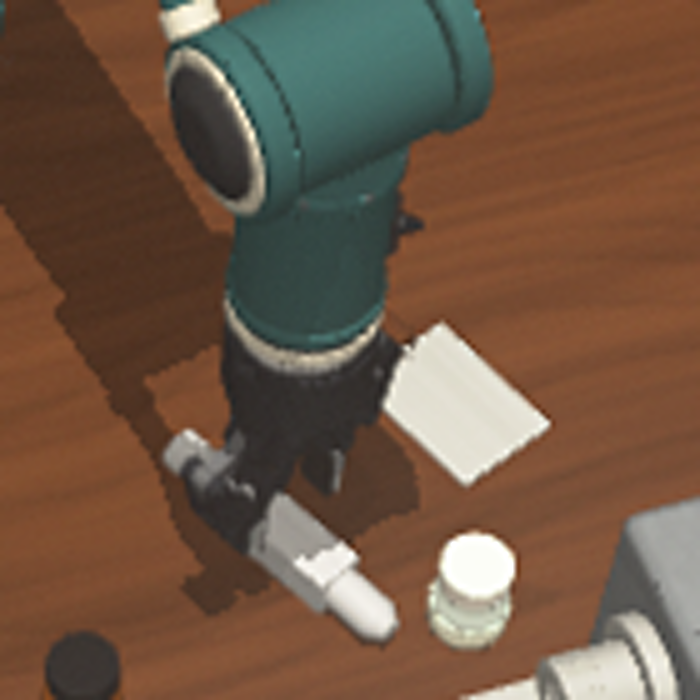

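Centred over shaft B, chamfered end (390,625) pointing at the camera. Lower and grip.

Call:
{"op": "arm_command", "data": {
  "deltas": [
    [0,0.015,-0.001,0],
    [0,0.013,0,0],
    [0,0,0,0],
    [0,0,0,0]
  ]
}}

```text
time: 17.1
tool_pos: [0.4444, 0.1267, 0.002]
tcp_rot: [-1.386, 0.881, -0.88]
wrist_force: [-0.1, 0.5, 0.9]
width: 0.584
```

Call:
{"op": "arm_command", "data": {
  "deltas": [
    [0,0,0,0],
    [0,0,0,0],
    [0,0,0,0],
    [0,0,0,0]
  ],
  "fingers": 0.02
}}

```text
time: 17.6
tool_pos: [0.4453, 0.1269, 0.0028]
tcp_rot: [-1.384, 0.88, -0.882]
wrist_force: [0.6, 0.5, 3.4]
width: 0.314
```

Call:
{"op": "arm_command", "data": {
  "deltas": [
    [0,-0.02,0,0],
    [0,-0.04,0,0],
    [0,-0.05,0,0],
    [0,-0.05,0,0],
    [0,0,0,0.15],
    [0,0,0,0.15],
    [0,0,0,0.15],
    [0,0,0,0]
  ]
}}

```text
time: 18.6
tool_pos: [0.4436, 0.1265, 0.1612]
tcp_rot: [-1.206, 1.218, -1.216]
wrist_force: [0.8, 1.1, -2.4]
width: 0.317
```

```bash
python3 go.py 0.4845 -0.396 0.16 -1.59
```

```text
t 18.6 p [0.4436 0.1265 0.1612] x [-0.011 -1.     0.001] y [-0.002 -0.    -1.   ] z [ 1.    -0.011 -0.002] q [ 0.224 -0.088  2.12   0.     1.112  1.805] w 0.317 F [ 0.8  1.1 -2.4]
yaw -1.5814 turn about tool y 0.0086 world d [ 0.0409 -0.5225 -0.0012] tool shift now [0.522  0.0014 0.0464]
tool shift after turn [0.5216 0.0014 0.0509] len 0.524
```

Call:
{"op": "arm_command", "data": {
  "deltas": [
    [0.04,0,0.0,0.0085],
    [0.052,0,0.005,0],
    [0.052,0,0.005,0],
    [0.052,0,0.005,0],
    [0.052,0,0.006,0],
    [0.052,0,0.006,0],
    [0.052,0,0.006,0],
    [0.052,0,0.006,0],
    [0.052,0,0.006,0],
    [0.045,0,0.006,0],
    [0.02,0,0,0],
    [0,0,0,0],
    [0,0,0,0]
  ]
}}

```text
time: 20.23
tool_pos: [0.4848, -0.3937, 0.1615]
tcp_rot: [-1.199, 1.225, -1.222]
wrist_force: [0.6, 0.8, -1.8]
width: 0.316
```

```bash
python3 go.py 0.4845 -0.396 0.036 -1.59; python3 - <<'E'
from h import *
d=read_camera("scene"); crop(d,"r2",100,190,260,350,5)
T=read_camera("top"); crop(T,"r3",360,180,510,320,5)
s=sensors.read_state()["tool_pos"]
for dx in(-.08,-.042,.042,.08):
    P=[s[0]+dx,s[1]-.019*dx,s[2]+.011+(.014 if abs(dx)<.05 else 0)]
    print(dx,(proj(d,P)-[100,190])*5,(proj(T,P)-[360,180])*5)
E
```

```text
t 20.23 p [ 0.4848 -0.3937  0.1615] x [-0.019 -1.    -0.002] y [-0.001  0.002 -1.   ] z [ 1.    -0.019 -0.001] q [-7.220e-01  2.220e-01  1.788e+00  1.000e-03  1.134e+00  8.680e-01] w 0.316 F [ 0.6  0.8 -1.8]
yaw -1.5903 turn about tool y -0.0003 world d [-0.0003 -0.0023 -0.1255] tool shift now [ 2.500e-03  1.255e-01 -1.000e-04]
tool shift after turn [ 2.500e-03  1.255e-01 -1.000e-04] len 0.126
-0.08 [[220.02779636 269.24025404]] [[577.993444   548.58907893]]
-0.042 [[224.39746532 321.22666435]] [[586.72644826 467.27854895]]
0.042 [[252.02651895 478.72107449]] [[585.04239537 293.30855517]]
0.08 [[272.68792168 567.68097952]] [[575.00064799 220.86231703]]
```

View pics/r2.png

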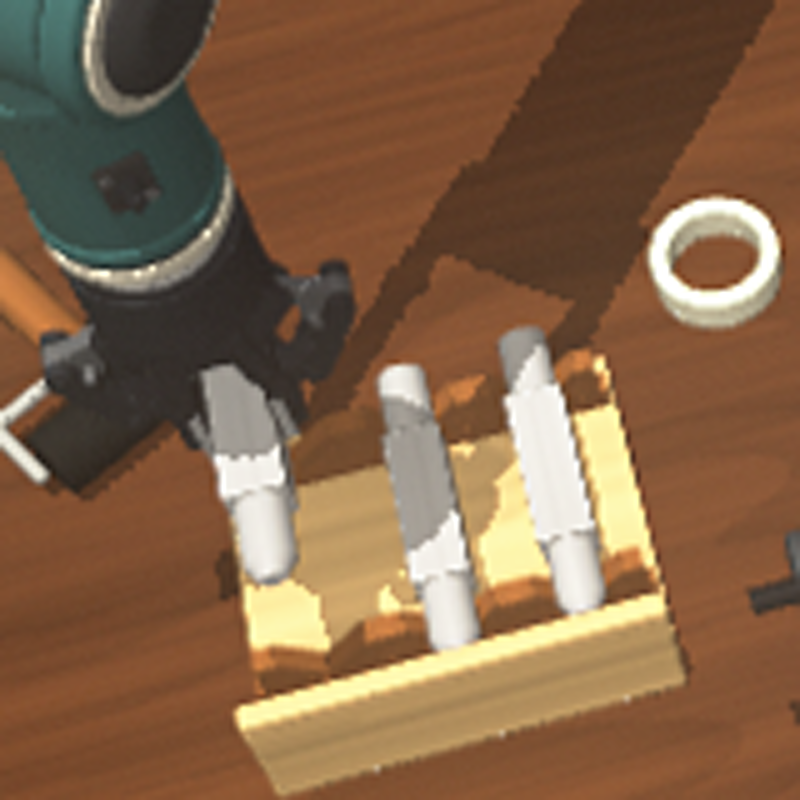

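Call:
{"op": "arm_command", "data": {
  "deltas": [
    [0.001,0.03,-0.002,0],
    [0,0.04,0,0],
    [0,0.03,0,0],
    [0,0.01,0,0],
    [0,0,0,0],
    [0,0,0,0]
  ]
}}

```text
time: 21.08
tool_pos: [0.4845, -0.3969, 0.0542]
tcp_rot: [-1.199, 1.221, -1.227]
wrist_force: [-0.3, 0.2, -2.3]
width: 0.315
```

```bash
python3 go.py 0.4825 -0.396 0.0365 -1.59; python3 - <<'E'
from h import *
d=read_camera("scene"); crop(d,"r4",110,220,260,350,5)
E
```

```text
t 21.07 p [ 0.4845 -0.3969  0.0542] x [-0.02  -1.     0.002] y [ 0.002 -0.002 -1.   ] z [ 1.    -0.02   0.002] q [-0.726  0.333  1.866  0.     0.94   0.865] w 0.315 F [-0.3  0.2 -2.3]
yaw -1.591 turn about tool y -0.001 world d [-0.002   0.0009 -0.0177] tool shift now [-0.0009  0.0177 -0.002 ]
tool shift after turn [-0.0009  0.0177 -0.002 ] len 0.018
```

View pics/r4.png

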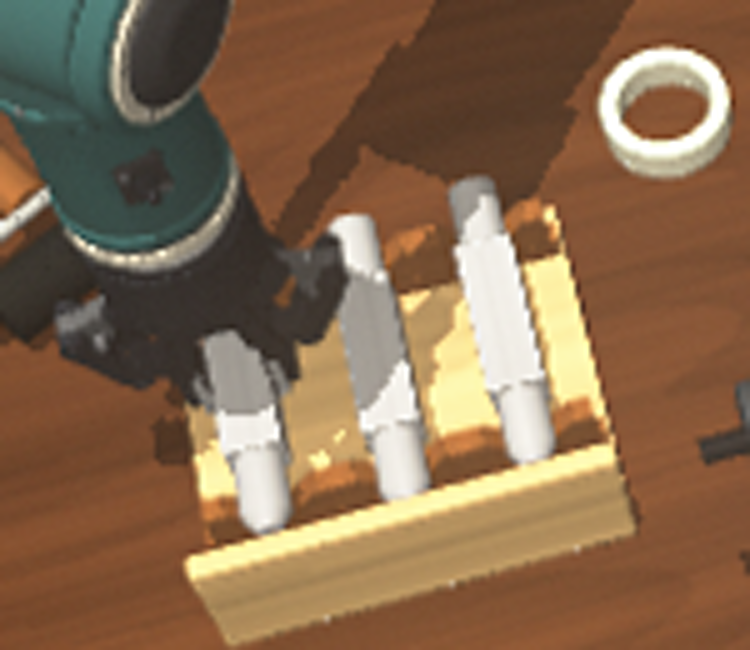

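Call:
{"op": "arm_command", "data": {
  "deltas": [
    [-0.001,0.006,-0.002,0],
    [0,0.005,0,0],
    [0,0.004,0,0],
    [0,0.002,0,0],
    [0,0,0,0],
    [0,0,0,0]
  ]
}}

```text
time: 21.88
tool_pos: [0.4816, -0.3962, 0.0359]
tcp_rot: [-1.2, 1.223, -1.226]
wrist_force: [-1.7, -4.7, 1.6]
width: 0.313
```

```bash
python3 go.py 0.4825 -0.396 0.0365 -1.59; python3 - <<'E'
from h import *
d=read_camera("scene"); crop(d,"r5",110,220,260,350,5)
E
```

```text
t 21.88 p [ 0.4816 -0.3962  0.0359] x [-0.021 -1.     0.002] y [ 0.001 -0.002 -1.   ] z [ 1.    -0.021  0.001] q [-7.28e-01  3.52e-01  1.88e+00 -1.00e-03  9.08e-01  8.64e-01] w 0.313 F [-1.7 -4.7  1.6]
yaw -1.5913 turn about tool y -0.0013 world d [0.0009 0.0002 0.0006] tool shift now [-0.0003 -0.0006  0.0009]
tool shift after turn [-0.0003 -0.0006  0.0009] len 0.001
```

View pics/r5.png

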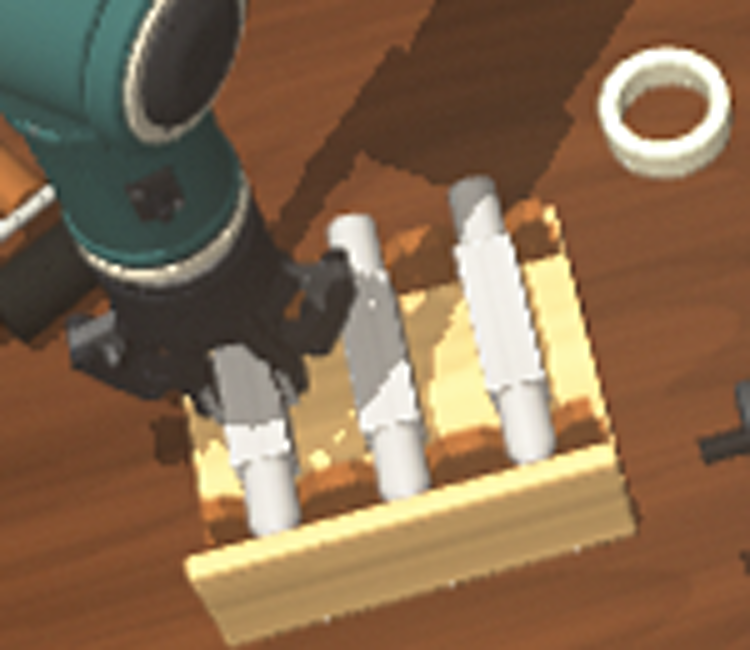

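Seated in the V. Release, lift clear and check.

Call:
{"op": "arm_command", "data": {
  "deltas": [
    [0,0.001,0,0],
    [0,0,0,0],
    [0,0,0,0]
  ],
  "fingers": 0.044
}}

```text
time: 22.3
tool_pos: [0.4811, -0.3945, 0.0339]
tcp_rot: [-1.199, 1.225, -1.223]
wrist_force: [0.1, -0.4, 0.3]
width: 0.515
```

Call:
{"op": "arm_command", "data": {
  "deltas": [
    [0,-0.02,0,0],
    [0,-0.04,0,0],
    [0,-0.05,0,0],
    [0,-0.05,0,0],
    [-0.05,0,0,0],
    [-0.06,0,-0.01,0],
    [-0.06,0,-0.01,0],
    [-0.06,0,0,0],
    [-0.06,0,0,0],
    [-0.06,0,0,0],
    [0,0,0,0],
    [0,0,0,0]
  ]
}}

```text
time: 23.8
tool_pos: [0.4689, -0.0448, 0.1955]
tcp_rot: [-1.199, 1.222, -1.225]
wrist_force: [0.4, -0.6, -0.3]
width: 0.512
```

```bash
python3 - <<'E'
from h import *
st()
d=read_camera("scene"); crop(d,"f1",0,0,640,480,1); crop(d,"f2",130,240,260,350,5)
T=read_camera("top"); crop(T,"f3",0,0,640,480,1); crop(T,"f4",380,200,500,310,6)
E
```

```text
t 23.8 p [ 0.4689 -0.0448  0.1955] x [-0.019 -1.     0.001] y [ 0.002 -0.001 -1.   ] z [ 1.    -0.019  0.002] q [-1.480e-01 -1.040e-01  2.067e+00 -1.000e-03  1.176e+00  1.442e+00] w 0.512 F [ 0.4 -0.6 -0.3]
```

View pics/f1.png

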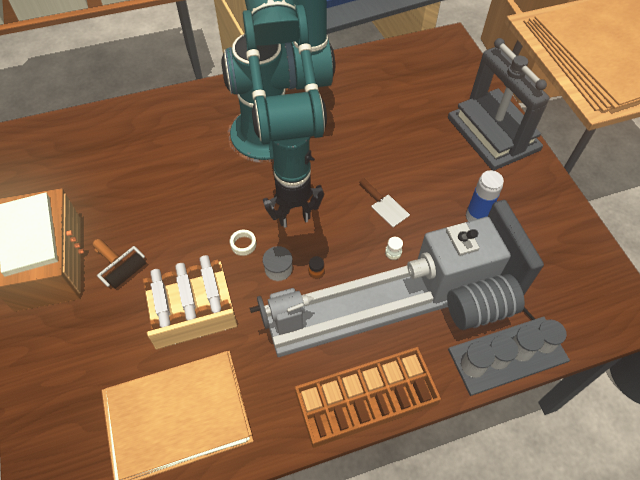

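View pics/f2.png

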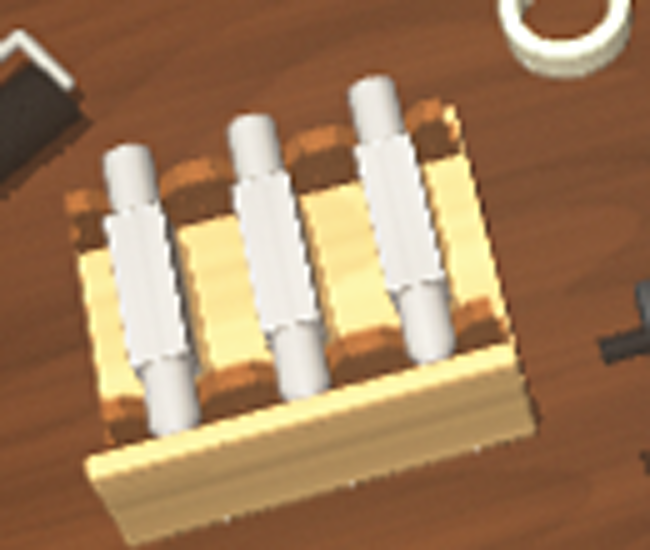

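View pics/f4.png

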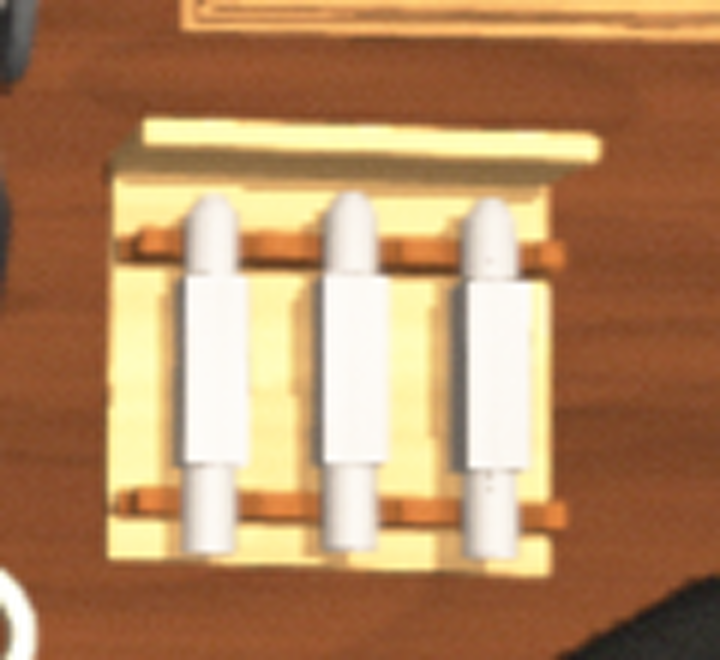

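View pics/f3.png

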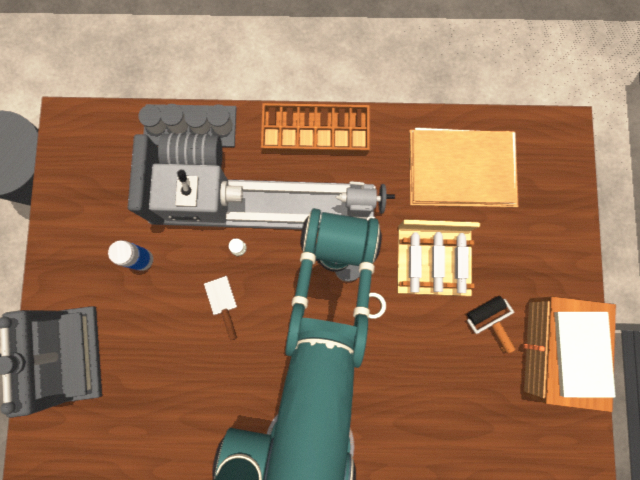

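All three shafts lie in their Vs with the chamfered ends, at top-view crop rows of about 195, towards the plate. The toggle is OFF and the bystanders are where they were. Handing in.

```bash
python3 -c "
from workcell import job
print(job.finish_job())"
```

```text
the job is handed in; nothing more can be done
None
```

The isolator is OFF and both bench shafts are racked in the outer V rests beside shaft3. I handed the job in at about 24 s on the robot's clock; the hand-in reports no verdict.

**Isolator:** I pushed the toggle over with closed fingers before gripping any shaft. Later pictures show it leaning to the OFF side. No shaft touched the stand. I pushed slightly too far, and the wrist read about 46 N against the toggle's stop before I backed off. That was the fingertips, not the gripper's body. It is within the 120 N wrist limit but above the 40 N figure given for the arm and gripper body.

**Shafts:** I could see which ends were chamfered in both cameras, so I did not use the bore. The first shaft was turned about 140 degrees to bring its chamfered end to the tall end plate.

**Last checks:**
- **Rack:** all three shafts sit in their V rests, parallel and level. They line up lengthwise within about 3 mm, with chamfers towards the plate, and shaft3 looks unmoved.
- **Bystanders and arm:** by eye, the bystanders are where they started, though the arm hid part of some in the last top view. The arm is clear of everything.

**Disagreement:** my early estimates of the rack and of one shaft's position along its length differed between the two views by a few millimetres. The rack mismatch was my wrong assumption about where its base ends. The final pictures show both shafts well placed.

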